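Change the slide rack in the slide scanner

TASK

The slide scanner has finished with the rack of glass slides in its sloping bay: lift that rack out and set it down flat in the steel tray. Load the other full-length rack, which stands on the desk, in its place, flat on the bay floor and home against the lower end stop so that its edge holds the presence switch's roller lever down, let it go, then push the hood shut until it snaps fully home behind its catch. The racks hold glass, so keep them upright and set them down gently, and leave everything else on the desk where it is.

Things in the scene. Friction and masses are not known exactly. Their poses are not given: they have to be found in the camera images.
- bay: Sloping loading bay of the fixed white scanner: a 92 mm wide trough, metal floor at 30 degrees. Origin on the floor (68 mm above the desk) under the middle of a rack that is home; x up the slope, y across, z square out of the floor. Side walls 22 mm high with flares to 29 mm; lower end stop 22 mm high, its face at x = -65.5 mm; floor open upward to x = +92 mm
- bay_home (a point): The bay's origin again, bay axes. Round it: the hood's spring catch stands below the stop (x -110 to -87 mm, y within 23 mm, up to 46 mm above floor level); the white deck beside the trough is 280 mm wide in all; the column with the screen rises to 0.335 m above the desk, its face 0.17 m level behind this point; the hood hinges between the two
- lever (a joint): Presence switch: a metal lever with a black roller (12 mm diameter, 10 mm wide) standing out of a slot in the bay floor near the stop. Rad: 0 = released, roller 7 mm proud; about 0.20 = pressed flush by a rack that is home and flat; it can go to 0.28. Light spring, about 0.6 N. A rack whose lower edge is within 8 mm of the stop holds it down
- lever_roller (a point): The top of the switch's roller; bay axes about x = -55, y = +22 mm, 7 mm above the floor when released
- hood (a joint): Grey hinged cover with dark window, an upturned tray 170 long, 120 wide, 44 mm deep, with a 17 mm pull lip. Rad: 0 = shut over the bay; starts open at 1.65 to 1.9, free end up to 0.33 m above the desk, hollow face to the bay. Stiff hinge: stays where left, 1 to 3 N at the free end moves it. At about 0.08 it meets the catch: push with 5 to 7 N; below 0.03 it snaps to 0 and holds
- hood_hinge (a point): Middle of the hood's hinge axis (bay axes x = +89.5, y = 0, z = +30 mm). Turns with the hood: its axes are the bay's turned by the hood angle about the bay's +y; the hood reaches along its -x
- hood_push (a point): Point on the flat outer face of the hood, on its centre line; in the hood's axes (see hood_hinge) at x = -145, y = 0, z = +38 mm from the hinge; outer normal +z; the face goes 25 mm farther to the free end, then the lip
- rack_done: Finished slide rack, in the bay at the start. Grey plastic with glass slides, 130 mm long (x), 84 wide (y), body 30 high; a handle bar 16 mm wide, 16 high runs full length on the centre line, 40 to 56 mm above the underside, 10 mm free gap below it between end posts. Origin: centre of underside, z up out of the rack. 0.2 to 0.35 kg. Same either way round
- rack_next: The next slide rack to be scanned, standing on the desk; exactly like the finished one (130 x 84 mm, 56 mm high over the handle), same origin and axes.
- tray: Shallow open tray of bright sheet steel on the desk, fixed: outside 184 mm (x) by 130 mm (y), 8 mm more over the rim bead, rim 14 mm high, floor and walls 4 mm, so inside 176 by 122 mm: the rack goes in lengthwise. Origin: centre of its underside, z up. It may change sides with the next rack
- short_rack: Bystander: an empty slide rack of the short kind (66 mm long, 84 mm wide, 56 mm high); not wanted. Origin: centre of the underside.
- oil_bottle: Bystander: small amber glass bottle, 34 mm diameter, 75 mm high, standing between the tray and the next rack. Origin: centre of the underside.
- mouse: Bystander: grey computer mouse, about 80 x 60 x 34 mm. Origin on the underside.
- mug: Bystander: white mug, 82 mm diameter, 95 mm high. Origin: centre of the underside.
- stapler: Bystander: black and grey stapler, 135 x 36 x 50 mm. Origin: centre of the underside.
- slide_box: Bystander: closed grey slide box, 205 x 88 x 35 mm. Origin: centre of the underside.
- marker: Bystander: marker pen, 138 mm long, 12 mm thick. Origin: underside, mid-length.
There are look-alikes about, which are no part of the job. What is shaped like the rack_done but red is not meant.

How it is judged:
On the way, in this order (a step that is already met when the one before it is completed fails the run):
1. the finished rack lies flat in the tray, let go (x of rack_done in the frame of tray between -0.03 and 0.03 m and y of rack_done in the frame of tray between -0.025 and 0.025 m and z of rack_done in the frame of tray below 0.009 m and angle between rack_done's own z axis and vertical below 0.06 rad and contact force between the fingers and rack_done below 0.05 N and linear speed of rack_done below 0.02 m/s), for 0.2 s.
2. the next rack is home and flat in the bay, let go, and holds the presence lever down (x of rack_next in the frame of bay between -0.006 and 0.01 m and y of rack_next in the frame of bay between -0.009 and 0.009 m and z of rack_next in the frame of bay below 0.005 m and angle between the z axis of rack_next and the z axis of bay, either way round below 0.06 rad and value of joint lever above 0.15 rad and contact force between the fingers and rack_next below 0.05 N and linear speed of rack_next below 0.02 m/s), for 0.2 s.
3. the hood is shut behind its catch (value of joint hood below 0.015 rad), for 0.2 s.
At the end, for the whole second after the job is handed in: Finished rack flat in the tray (within 30 mm lengthwise, 25 mm across, off the rim); next rack flat in the bay, within 10 mm of home along the slope and 9 mm across, holding the lever down (over 0.15 rad); hood shut behind its catch (under 0.015 rad); both racks let go and at rest (x of rack_done in the frame of tray between -0.03 and 0.03 m and y of rack_done in the frame of tray between -0.025 and 0.025 m and z of rack_done in the frame of tray below 0.009 m and angle between rack_done's own z axis and vertical below 0.06 rad and x of rack_next in the frame of bay between -0.006 and 0.01 m and y of rack_next in the frame of bay between -0.009 and 0.009 m and z of rack_next in the frame of bay below 0.005 m and angle between the z axis of rack_next and the z axis of bay, either way round below 0.06 rad and value of joint lever above 0.15 rad and linear speed of each of rack_done, rack_next below 0.02 m/s and value of joint hood below 0.015 rad); the robot touches nothing.
It fails at once if a rack is tipped by more than 60 degrees (angle between any of rack_done, rack_next's own z axis and vertical above 1.05 rad).
It fails at once if a rack is dropped (falls free at over 0.6 m/s, about 2 cm) ((linear speed of rack_done above 0.6 m/s and contact force between the fingers and rack_done below 0.05 N) or (linear speed of rack_next above 0.6 m/s and contact force between the fingers and rack_next below 0.05 N)).
It fails at once if another thing on the desk is moved by more than 40 mm (distance of any of short_rack, oil_bottle, mouse, mug, stapler, slide_box, marker from where it was at the start of the episode above 0.04 m).
It also fails if it takes over 72 s, if anything falls off the work surface, if the arm or the gripper's body presses on something with over 40 N, if the wrist force passes 120 N, or if a joint passes its speed limit or range.

ROBOT

A 6-joint arm with a two-finger parallel gripper is mounted at the origin on the work surface. World frame = base frame: x ahead of the robot, y to its left, z up, the work surface at z = 0. Lengths are in m, angles in rad, forces in N, time in s.
With the tool pointing down it reaches from about 0.375 to 0.975 m from the base axis. Payload 3.8 kg.
Tool frame: the origin (TCP) lies on the centre line of the jaws, within the pads' length; the fingertips stand 22 mm ahead of it and the grasp point (between the pads) lies 3 mm ahead of it; z points along the fingers, y is the line along which they close (so a half turn about z gives the same grasp; the last joint's range is limited). The gripper opens to 85 mm and grips with 20 to 120 N. Pads are 22 mm wide; open, the fingers measure 114 mm over their backs; the gripper's body (76 mm by 85 mm) begins 54 mm behind the grasp point. The pads swing forward as they close: fully open they stand 13 mm farther back than shut.
Start: joints at [-1.366, 0.264, 1.604, -0, 1.274, -0.037], TCP at [0.162, -0.655, 0.226] pointing down, gripper open.
Joint ranges: [-2.63, 2.63], [-0.94, 2.18], [0.31, 2.57], [-1.31, 4.45], [0, 2.66], [-2.55, 2.55]. Speed limits (rad/s): [2.57, 2.57, 3.14, 3.14, 3.14, 3.14].

INTERFACE

Orientations are given as a rotation vector (axis times angle).
In Python, from workcell import r, imaging gives the robot as it stands.
- The arm moves only by the tool arm_command, never from a script. Its argument "targets" is a list of rows, each an object with "offset": the shift along the tool's x, y, z in mm, a list of three; "twist": the turn about the tool's z in degrees. A call has 1 to 5 rows; each row shifts and turns the commanded pose from where the row before left it, along the tool's axes as they then stand; what a row does not reach is not made up. A row lasts 1/10 s, in which the tool goes at most 50 mm and 8.59 degrees, less where a joint would pass 70% of its speed; a pose out of reach is approached as far as the arm can. A call is refused whole if a number of a shift passes 50 or a number of a turn 8.59, either way. A call with a gripper value outside its range is refused whole. "fingers" is the closure, from -1 (fully open) to 1 (shut), set as the call begins (left out, the last holds). The fingers move at their own pace and stop on an object; the grip force is fixed at half the most. Time passes only in rows, so rows that do not move let the fingers close. It gives the time, the measured TCP pose, the force, the opening and the grip force at its end, in the units of the state.
- r.observe(): the state, without advancing time (a new reading comes with each control period).
- imaging.get_image(name): name is "scene" or "top"; returns the picture (480x640x3 uint8, red, green, blue); there is no depth.
- imaging.get_calibration(name): a dict with "fx", "fy", "cx", "cy" (pixels), "R" (3x3) and "t" (3): a world point X has camera coordinates R X + t. Camera axes: x right, y down, z forward; pixel columns grow to the right and rows downward; lengths in m; the calibration is good to about 2 mm. A picture is of the moment at which its call begins. get_calibration takes no time and is no camera call.
- r.sign_off(): hands the job in; it is judged then, once.
The state is a dict: "time_s": time; "joints": joint angles; "qvel": joint speeds; "effort": joint torques, N m; "tool_pos": TCP position; "ee_rot": TCP orientation; "wrist_force": force on the tool from outside, world axes, zero at the start; "torque": the same for the moment, N m; "opening": finger opening in m; "grip_force": force on a finger pad.
Only numpy, scipy, OpenCV 4.12 (cv2) and the standard library are available. Lean on these libraries where they do the work, as an engineer would, in place of code of your own. Each camera call takes 0.05 s, during which the arm holds its last target. There are 200 camera calls.

## Working session

There is one attempt and no reset: what is moved stays moved. The work goes in short steps, Python scripts to look and compute and a tool call to move; the robot and the scene stay as the last step left them, time stands still between calls to the robot, and variables do not carry over. Pictures are saved under pics/ and viewed, at most 10 in all, crops included, and the job is handed in when it is done.

Besides the shell and the picture viewer there is one more tool, called after "Call:" as name(argument=value, ...) on one line, values as JSON. arm_command: Moves the arm, as the interface text tells. Its arguments: {"type":"object","properties":{"targets":{"type":"array","items":{"type":"object","properties":{"offset":{"type":"array","items":{"type":"number"}},"twist":{"type":"number"}}}},"fingers":{"type":"number"}},"required":["targets"]}

```bash
mkdir -p pics; ls
python3 - <<'E'
from workcell import r, imaging
import cv2
for n in("scene","top"):
    im=imaging.get_image(n); cv2.imwrite(f"pics/{n}0.png",im[:,:,::-1])
    c=imaging.get_calibration(n); print(n,c)
print(r.observe())
E
```

```text
pics
scene {'fx': 537.6699569553363, 'fy': 537.6699569553363, 'cx': 319.3602363069346, 'cy': 235.31069667272524, 'R': array([[-0.85496909,  0.51813747,  0.02369417],
       [ 0.27777304,  0.4959704 , -0.82271228],
       [-0.43802967, -0.69681197, -0.56796398]]), 't': array([ 0.48291839, -0.01784621,  1.98347832])}
top {'fx': 438.18009895789265, 'fy': 438.18009895789265, 'cx': 324.307751557845, 'cy': 240.0140811155696, 'R': array([[-0.02244626, -0.99964255,  0.01452367],
       [-0.99677851,  0.02125836, -0.07733489],
       [ 0.0769985 , -0.01621276, -0.99689938]]), 't': array([-0.07710807,  0.54070552,  1.42912817])}
{'time_s': 0.1, 'joints': array([-1.36588450e+00,  2.64696679e-01,  1.60526473e+00, -9.44709837e-06,
        1.27369339e+00, -3.69065210e-02]), 'qvel': array([-4.95414853e-04, -5.91465535e-04, -1.25674371e-03, -5.16655668e-05,
        1.25955722e-03,  4.76985761e-04]), 'effort': array([ 5.18207125e-04, -5.16708505e+01, -3.68590236e+01, -7.19544983e-05,
        6.30070412e-03,  5.69431188e-05]), 'tool_pos': array([ 0.16149333, -0.6546951 ,  0.22515908]), 'ee_rot': array([-3.11661745e+00, -3.78679117e-01,  2.85729477e-04]), 'wrist_force': array([ 1.14708947, -0.53868826,  0.30073732]), 'torque': array([-0.02369527, -0.00105721,  0.00613259]), 'grip_force': 0.0, 'opening': 0.08541727893434774}
```

View pics/scene0.png

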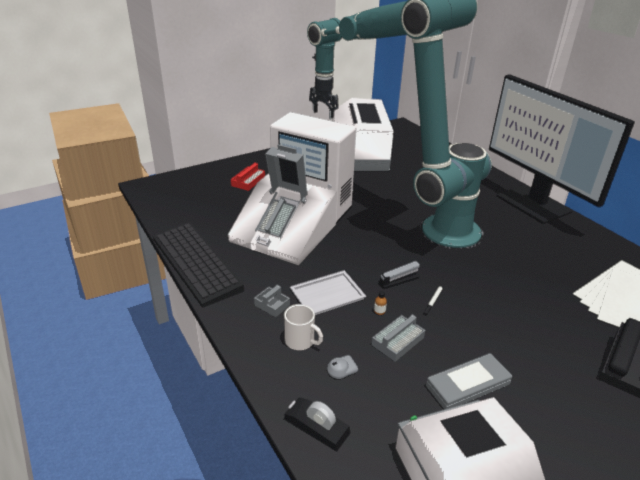

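View pics/top0.png

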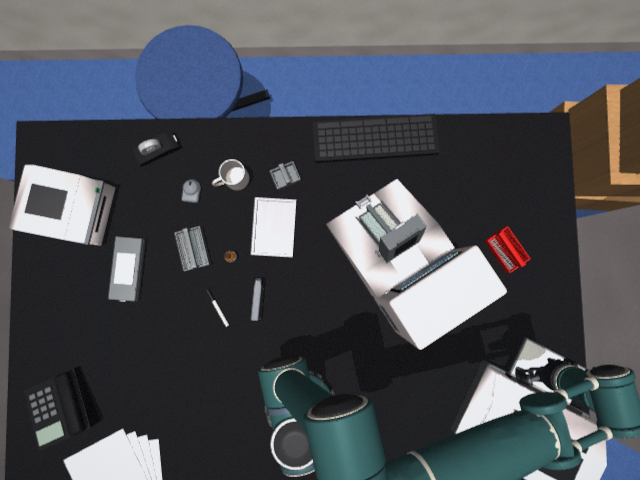

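The scene shows the bay rack at scene (272,218) / top (380,230), the next rack at top (192,248), the tray at (273,227) and the mug at (232,175). Things that could be taken for the wanted racks, in top pixels: the rack in the bay (380,230, grey, full length: finished), the rack at (192,248, grey, full length: next), the short rack (285,175, not wanted) and the red rack (508,250, not wanted). I'll check with close crops.

Run:
```python
import cv2,numpy as np
im=cv2.imread("pics/top0.png")
a=cv2.resize(im[190:265,165:300],None,fx=5.9,fy=5.9,interpolation=2)[:, :797]
cv2.imwrite("pics/c1.png",a)
b=cv2.resize(im[175:275,320:450],None,fx=6,fy=6,interpolation=2)
cv2.imwrite("pics/c2.png",b)
s=cv2.imread("pics/scene0.png")
cv2.imwrite("pics/c3.png",cv2.resize(s[140:260,225:365],None,fx=5,fy=5,interpolation=2))
```

```text
(no output)
```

View pics/c1.png

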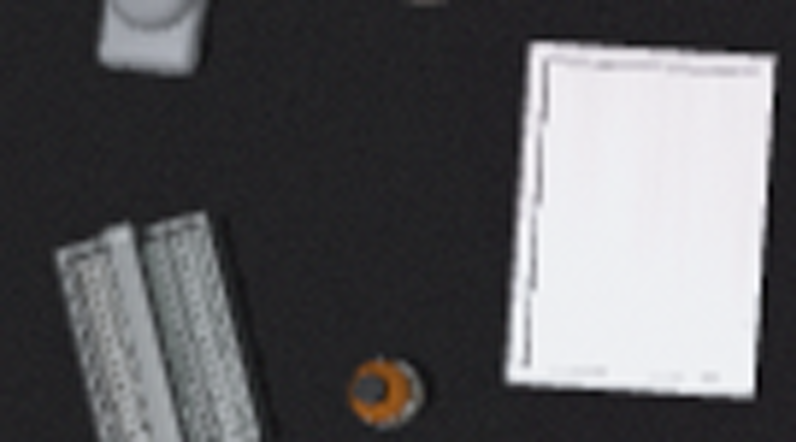

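View pics/c2.png

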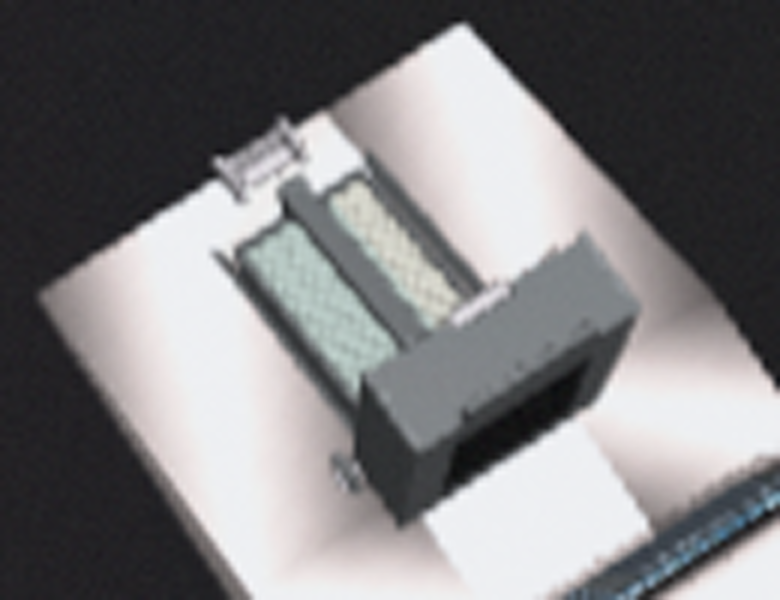

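View pics/c3.png

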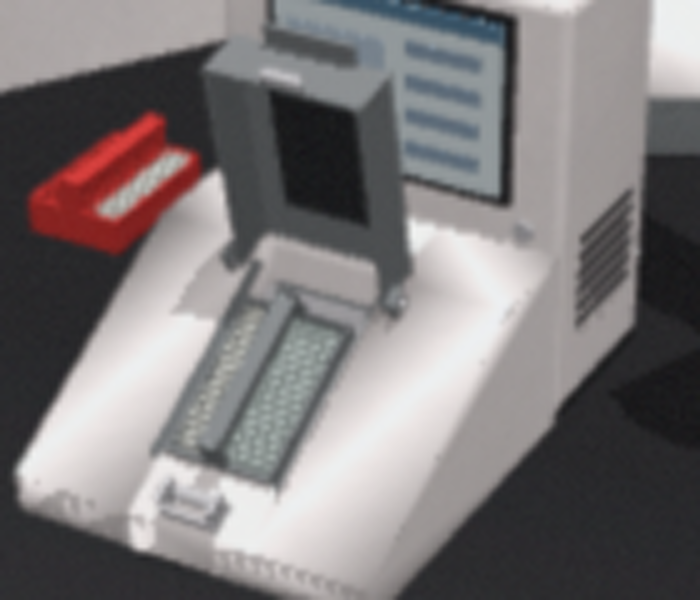

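The crops confirm the choice: the next rack is full length and grey, with its left top corner at crop 1 (55,250) and its handle at (118,228). The tray corners are (530,42), (775,55), (755,398) and (507,382). In crop 2 the bay rack's handle ends low at (294,182) and the catch is at (260,157). The hood's free end is (365,375)–(588,235) and (400,450)–(640,310).

```bash
cat > h.py <<'E'
import numpy as np,cv2
from scipy.optimize import least_squares,minimize
from scipy.spatial.transform import Rotation as Ro
from workcell import r,imaging
C={n:imaging.get_calibration(n) for n in("scene","top")}
def proj(n,X):
    c=C[n];p=np.atleast_2d(X)@c["R"].T+c["t"]
    return np.c_[c["fx"]*p[:,0]/p[:,2]+c["cx"],c["fy"]*p[:,1]/p[:,2]+c["cy"]]
def box(x,y,z0,z1): return np.array([[a*x/2,b*y/2,z] for a in(-1,1) for b in(-1,1) for z in(z0,z1)])
RACK=np.vstack([box(.13,.084,0,.03),box(.13,.016,.04,.056)])
TRAY=box(.192,.138,.010,.014)
def bayR(yaw): return Ro.from_euler('ZY',[yaw,-np.pi/6]).as_matrix()
def flat(p,X): return X@Ro.from_euler('z',p[2]).as_matrix().T+[p[0],p[1],0]
def hullmask(pts,S,o,shape):
    m=np.zeros(shape,np.uint8); cv2.fillConvexPoly(m,cv2.convexHull(np.round(((pts-o)*S+S/2)).astype(np.int32)),1);return m
E
cat > fit.py <<'E'
from h import *
im=cv2.imread("pics/top0.png")
def fit(M,roi,p0,hulls):
    x0,y0,x1,y1=roi;S=8
    g=cv2.resize(im[y0:y1,x0:x1].max(2),None,fx=S,fy=S,interpolation=1)
    m=(g>85).astype(np.uint8)
    n,l,st,_=cv2.connectedComponentsWithStats(m);m=(l==1+st[1:,4].argmax()).astype(np.uint8)
    def cost(p):
        q=np.zeros_like(m)
        for H in hulls:q|=hullmask(proj("top",flat(p,H)),S,(x0,y0),m.shape)
        return 1-(q&m).sum()/(q|m).sum()
    b=min((minimize(cost,[p0[0],p0[1],a],method='Nelder-Mead',options=dict(initial_simplex=[[p0[0],p0[1],a],[p0[0]+.02,p0[1],a],[p0[0],p0[1]+.02,a],[p0[0],p0[1],a+.2]])) for a in p0[2]),key=lambda s:s.fun)
    return b.x,b.fun
def inv(n,u,v,z):
    c=C[n];d=c["R"].T@np.array([(u-c["cx"])/c["fx"],(v-c["cy"])/c["fy"],1]);o=-c["R"].T@c["t"];return o+d*(z-o[2])/d[2]
print("rack",fit(None,(168,218,218,280),[*inv("top",192,248,.03)[:2],[.1,.3,-.1,-.3]],[RACK[:8],RACK[8:]]))
print("tray",fit(None,(245,192,303,262),[*inv("top",273,227,.014)[:2],[.0,.1,-.1]],[TRAY]))
for nm,uv,z in(("short",(285,175),.03),("bottle",(230,256),.05),("mug",(233,175),.09),("mouse",(191,190),.03)):print(nm,inv("top",*uv,z))
top=lambda u,v:("top",u/6+320-.4,v/6+175-.4); sc=lambda u,v:("scene",u/5+225-.4,v/5+140-.4)
B=[((-.065,0,.056),top(294,182)),((-.0985,0,.046),top(260,157)),((-.065,0,.056),sc(210,434)),((.065,0,.056),sc(287,293)),((-.0985,0,.046),sc(195,495))]
H=[((-.17,-.06,-.006),top(365,375)),((-.17,.06,-.006),top(588,235)),((-.17,.06,.038),top(640,310)),((-.17,-.06,.038),top(405,450)),
((-.17,.06,-.006),sc(207,70)),((-.17,-.06,-.006),sc(375,108)),((-.17,.06,.038),sc(228,38)),((-.17,-.06,.038),sc(397,72))]
def res(p):
    R=bayR(p[2]);o=np.array([p[0],p[1],.068]);e=[]
    for X,(n,u,v) in B:e.append(proj(n,R@X+o)[0]-[u,v])
    Rh=R@Ro.from_euler('y',p[3]).as_matrix();h=R@[.0895,0,.03]+o
    for X,(n,u,v) in H:e.append(proj(n,Rh@X+h)[0]-[u,v])
    return np.ravel(e)
i=inv("top",378,222,.1)
s=least_squares(res,[i[0],i[1],-2.2,1.75],loss='soft_l1')
print("bay",s.x);print(res(s.x).reshape(-1,2).round(1).tolist())
E
python3 fit.py
```

```text
rack (array([0.52176491, 0.34970907, 0.22776972]), np.float64(0.10240500768723915))
tray (array([ 0.58773385,  0.08128879, -0.08099525]), np.float64(0.04113502545653713))
short [0.75778879 0.03703148 0.03      ]
bottle [0.49146115 0.21690944 0.05      ]
mug [0.74715139 0.19792338 0.09      ]
mouse [0.71341772 0.34811923 0.03      ]
bay [ 0.56818002 -0.27295712 -2.59540761  1.87227239]
[[-0.8, 1.0], [-0.0, 0.2], [-0.9, 2.2], [0.5, -1.0], [-1.5, -0.3], [-1.0, 0.4], [-0.9, -0.1], [0.2, 0.4], [1.7, 1.3], [-1.2, 0.2], [-3.4, 0.9], [1.3, -0.9], [-1.3, 0.3]]
```

```bash
cat >> h.py <<'E'
BAY=np.array([0.56818,-0.27296,.068]);BY=-2.5954
def bay(x,y,z,o=BAY,yw=BY): return bayR(yw)@[x,y,z]+o
def go(*targets,yaw=None,s=None):
    """print tool offsets (mm) to successive world points in the current tool heading"""
    s=s or r.observe();Rt=Ro.from_rotvec(s["ee_rot"]).as_matrix()
    p=np.array(s["tool_pos"]);h=np.degrees(np.arctan2(Rt[1,1],Rt[0,1]))
    print("t",round(s["time_s"],2),"tcp",p.round(4),"yhead",h.round(1),"z",Rt[:,2].round(3),"F",np.round(s["wrist_force"],1),"open",round(s["opening"],4),"j",np.round(s["joints"],2))
    if yaw is not None:
        w=(np.degrees(yaw)-h+90)%180-90;print("twist",(-w).round(1));Rt=Ro.from_euler('z',w,degrees=True).as_matrix()@Rt
    for t in targets:
        print("to",np.round(t,4),"off (after twist)",((np.array(t)-p)@Rt*1e3).round(1));p=np.array(t)
E
python3 - <<'E'
from h import *
g=bay(-.028,0,.0586)
p=r.observe()["tool_pos"]; a=p.copy();a[2]=.42
go(a,[g[0],g[1],.42],g,yaw=BY+np.pi/2)
E
```

```text
t 0.1 tcp [ 0.1615 -0.6547  0.2252] yhead -76.1 z [-0.     0.002 -1.   ] F [ 1.1 -0.5  0.3] open 0.0854 j [-1.37  0.26  1.61 -0.    1.27 -0.04]
twist -17.4
to [ 0.1615 -0.6547  0.42  ] off (after twist) [   0.    -0.4 -194.8]
to [ 0.6139 -0.2451  0.42  ] off (after twist) [ 5.994e+02 -1.149e+02  3.000e-01]
to [ 0.6139 -0.2451  0.1047] off (after twist) [ -0.    0.6 315.3]
```

Call:
arm_command(targets=[{"offset":[0,0,-50]},{"offset":[0,0,-50]},{"offset":[0,0,-50],"twist":-6},{"offset":[0,0,-45],"twist":-6},{"offset":[0,0,0],"twist":-5.4}], fingers=-1)

```text
invalid input at $.targets[0]: expected keys offset, twist
```

Call:
arm_command(targets=[{"offset":[46,-9,0]},{"offset":[46,-9,0]},{"offset":[46,-9,0]},{"offset":[46,-9,0]},{"offset":[46,-9,0]}])

```text
invalid input at $.targets[0]: expected keys offset, twist
```

Call:
arm_command(targets=[{"offset":[46,-9,0]},{"offset":[46,-9,0]},{"offset":[46,-9,0]},{"offset":[46,-9,0]},{"offset":[46,-9,0]}])

```text
invalid input at $.targets[0]: expected keys offset, twist
```

Call:
arm_command(targets=[{"offset":[46,-9,0]},{"offset":[46,-9,0]},{"offset":[47,-7,0]},{"offset":[0,0,0]},{"offset":[0,0,0]}])

```text
invalid input at $.targets[0]: expected keys offset, twist
```

Run:
```python
from h import *
go(bay(-.06,0,.0586)+[0,0,.12],bay(-.028,0,.0586)+[0,0,.02],yaw=BY+np.pi/2)
im=imaging.get_image("top");s=imaging.get_image("scene")
cv2.imwrite("pics/v1t.png",im[:,:,::-1]);cv2.imwrite("pics/v1s.png",s[:,:,::-1])
```

```text
t 0.1 tcp [ 0.1615 -0.6547  0.2252] yhead -76.1 z [-0.     0.002 -1.   ] F [ 1.1 -0.5  0.3] open 0.0854 j [-1.37  0.26  1.61 -0.    1.27 -0.04]
twist -17.4
to [ 0.6376 -0.2307  0.2087] off (after twist) [ 627.1 -114.9   16.7]
to [ 0.6139 -0.2451  0.1247] off (after twist) [-27.7   0.2  84. ]
```

Both keys are needed in each row.

Call:
arm_command(targets=[{"offset":[0,0,-50],"twist":0},{"offset":[0,0,-50],"twist":0},{"offset":[0,0,-50],"twist":-6},{"offset":[0,0,-45],"twist":-6},{"offset":[0,0,0],"twist":-5.4}], fingers=-1)

```text
time_s: 0.7
tool_pos: [0.1621, -0.6576, 0.4316]
ee_rot: [3.009, 0.848, -0.002]
wrist_force: [-0.6, -0.3, 1.4]
opening: 0.0851
grip_force: 0.0
```

Call:
arm_command(targets=[{"offset":[46,-9,0],"twist":0},{"offset":[46,-9,0],"twist":0},{"offset":[46,-9,0],"twist":0},{"offset":[46,-9,0],"twist":0},{"offset":[46,-9,0],"twist":0}])

```text
time_s: 1.2
tool_pos: [0.3359, -0.4961, 0.4212]
ee_rot: [-3.026, -0.846, -0.0]
wrist_force: [0.8, -0.5, 0.5]
opening: 0.0854
grip_force: 0.0
```

Call:
arm_command(targets=[{"offset":[46,-9,0],"twist":0},{"offset":[46,-9,0],"twist":0},{"offset":[46,-9,0],"twist":0},{"offset":[46,-9,0],"twist":0},{"offset":[46,-9,0],"twist":0}])

```text
time_s: 1.7
tool_pos: [0.5093, -0.3382, 0.4213]
ee_rot: [3.025, 0.846, -0.0]
wrist_force: [0.5, -0.5, 0.1]
opening: 0.0856
grip_force: 0.0
```

Call:
arm_command(targets=[{"offset":[46,-9,0],"twist":0},{"offset":[46,-9,0],"twist":0},{"offset":[47,-7,0],"twist":0},{"offset":[28,0,0],"twist":0},{"offset":[0,0,0],"twist":0}])

```text
time_s: 2.2
tool_pos: [0.6405, -0.2286, 0.4197]
ee_rot: [-3.022, -0.853, 0.001]
wrist_force: [-0.1, -0.2, 0.5]
opening: 0.0854
grip_force: 0.0
```

Run:
```python
from h import *
go(bay(-.06,0,.0586)+[0,0,.12],bay(-.028,0,.0586)+[0,0,.02],yaw=BY+np.pi/2)
```

```text
t 2.2 tcp [ 0.6405 -0.2286  0.4197] yhead -58.5 z [-0.001  0.002 -1.   ] F [-0.1 -0.2  0.5] open 0.0854 j [-0.38  0.23  1.31  0.    1.61  0.64]
twist 0.2
to [ 0.6376 -0.2307  0.2087] off (after twist) [ -3.6   0.7 210.9]
to [ 0.6139 -0.2451  0.1247] off (after twist) [-27.7   0.2  84. ]
```

Clear of the hood. I'll go down in front of it and then look.

Call:
arm_command(targets=[{"offset":[0,0,50],"twist":0},{"offset":[0,0,50],"twist":0},{"offset":[0,0,50],"twist":0},{"offset":[-4,1,50],"twist":0},{"offset":[-10,0,20],"twist":0}])

```text
time_s: 2.7
tool_pos: [0.6224, -0.2388, 0.1944]
ee_rot: [-3.019, -0.845, 0.013]
wrist_force: [-0.3, 0.2, -0.3]
opening: 0.0851
grip_force: 0.0
```

Call:
arm_command(targets=[{"offset":[-10,0,25],"twist":0},{"offset":[-4,0,15],"twist":0},{"offset":[0,0,0],"twist":0}])

```text
time_s: 3.0
tool_pos: [0.6119, -0.2471, 0.1586]
ee_rot: [-3.023, -0.843, 0.007]
wrist_force: [-1.1, 0.3, -1.0]
opening: 0.0855
grip_force: 0.0
```

Run:
```python
from h import *
go(bay(-.028,0,.0586),yaw=BY+np.pi/2)
im=imaging.get_image("top");s=imaging.get_image("scene")
a=cv2.resize(im[180:270,330:420],(560,560),interpolation=2)
b=cv2.resize(s[150:260,235:345],(560,560),interpolation=2)
cv2.imwrite("pics/v1.png",cv2.resize(np.hstack([a,b]),(800,400))[:,:,::-1])
```

```text
t 3.0 tcp [ 0.6119 -0.2471  0.1586] yhead -58.8 z [-0.005  0.002 -1.   ] F [-1.1  0.3 -1. ] open 0.0855 j [-0.42  0.29  1.7  -0.    1.16  0.61]
twist -0.1
to [ 0.6139 -0.2451  0.1047] off (after twist) [ 3.  -0.4 53.8]
```

View pics/v1.png

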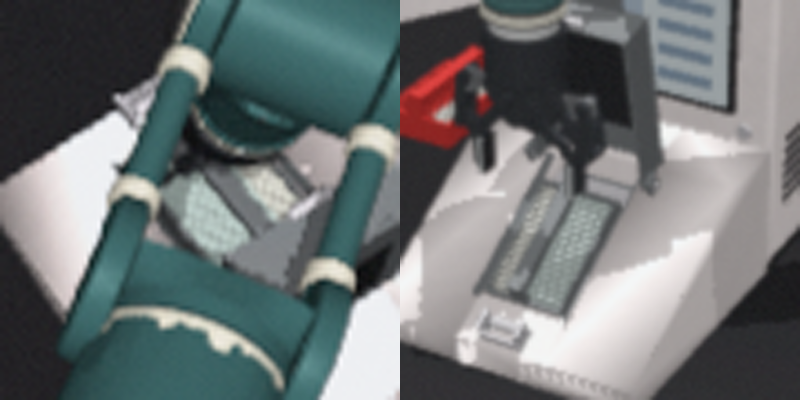

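The fingers straddle the handle bar: tips at right panel (485,170) and (570,190), bar from (515,285) to (565,180). The gripper is clear of the hood.

Call:
arm_command(targets=[{"offset":[2,0,20],"twist":0},{"offset":[1,0,20],"twist":0},{"offset":[0,0,11],"twist":0},{"offset":[0,0,0],"twist":0}])

```text
time_s: 3.5
tool_pos: [0.6169, -0.2452, 0.1099]
ee_rot: [-3.024, -0.847, 0.002]
wrist_force: [0.4, -0.1, 0.5]
opening: 0.0855
grip_force: 0.0
```

Call:
arm_command(targets=[{"offset":[0,0,0],"twist":0},{"offset":[0,0,0],"twist":0},{"offset":[0,0,0],"twist":0}], fingers=0.4)

```text
time_s: 3.8
tool_pos: [0.618, -0.246, 0.1121]
ee_rot: [3.024, 0.846, 0.003]
wrist_force: [0.2, -0.1, -0.7]
opening: 0.0436
grip_force: 0.0
```

Run:
```python
from h import *
go(bay(-.028,0,.0586),yaw=BY+np.pi/2)
```

```text
t 3.8 tcp [ 0.618  -0.246   0.1121] yhead -58.7 z [ 0.002 -0.001 -1.   ] F [ 0.2 -0.1 -0.7] open 0.0436 j [-0.42  0.33  1.74 -0.    1.07  0.61]
twist -0.0
to [ 0.6139 -0.2451  0.1047] off (after twist) [-3.1 -2.8  7.3]
```

Call:
arm_command(targets=[{"offset":[0,-1,2],"twist":0},{"offset":[0,0,0],"twist":0},{"offset":[0,0,0],"twist":0},{"offset":[0,0,0],"twist":0}], fingers=1)

```text
time_s: 4.2
tool_pos: [0.6165, -0.2447, 0.1085]
ee_rot: [-3.025, -0.846, 0.0]
wrist_force: [-0.0, 0.1, 0.8]
opening: -0.0001
grip_force: 0.0
```

Call:
arm_command(targets=[{"offset":[0,0,0],"twist":0},{"offset":[0,0,0],"twist":0}])

```text
time_s: 4.4
tool_pos: [0.6166, -0.2447, 0.1086]
ee_rot: [3.025, 0.846, 0.0]
wrist_force: [-0.8, -0.6, 0.0]
opening: -0.0001
grip_force: 0.0
```

```bash
cat >> fit.py <<'E'
print("---")
def tri(*obs):
    f=lambda X:np.ravel([proj(n,X)[0]-[u,v] for n,u,v in obs]);s=least_squares(f,[.6,-.25,.1]);return s.x.round(4),f(s.x).round(1)
print("handle low",tri(top(294,182),sc(210,434)),bay(-.065,0,.056))
print("catch",tri(top(260,157),sc(195,495)),bay(-.0985,0,.046))
for a,b in((0,4),(1,5),(2,6),(3,7)):print("hood",H[a][0],tri(H[a][1],H[b][1]))
for keep in(B,):
    HH=H;H=[];s=least_squares(lambda p:res([*p,0]),s.x[:3]);print("bay only",s.x,res([*s.x,0]).reshape(-1,2).round(1).tolist())
E
python3 fit.py | sed -n '/---/,$p'
python3 - <<'E'
from h import *
go()
im=imaging.get_image("top");s=imaging.get_image("scene")
p=r.observe()["tool_pos"]-np.array([0,0,.022])
q=proj("scene",p)[0];t=proj("top",p)[0];print(q,t)
b=cv2.resize(s[175:245,250:320],(560,560),interpolation=2)
cv2.imwrite("pics/v2.png",b[:,:,::-1])
print("px in crop",(q-[250,175]+.5)*8)
for nm,X in(("barlow",bay(-.065,0,.056)),("barhi",bay(.065,0,.056)),("bar-28",bay(-.028,0,.056))):print(nm,(proj("scene",X)[0]-[250,175]+.5)*8)
E
```

```text
---
handle low (array([ 0.6396, -0.2293,  0.0932]), array([-0.4,  0.7, -0.9, -0.2])) [ 0.64020792 -0.22917575  0.08399742]
catch (array([ 0.6591, -0.2154,  0.0582]), array([-0.4,  0.7, -0.9, -0.2])) [ 0.66072625 -0.21670309  0.05858717]
hood (-0.17, -0.06, -0.006) (array([ 0.5537, -0.2537,  0.3199]), array([  7.8, -12.7,  18. ,   3.3]))
hood (-0.17, 0.06, -0.006) (array([ 0.5437, -0.3131,  0.2914]), array([ -9.1,  15. , -21.3,  -4.2]))
hood (-0.17, 0.06, 0.038) (array([ 0.5487, -0.3577,  0.3093]), array([ 0.2, -0.4,  0.6,  0.1]))
hood (-0.17, -0.06, 0.038) (array([ 0.4856, -0.2479,  0.3175]), array([-0.4,  0.6, -0.9, -0.1]))
bay only [ 0.56809391 -0.2747128  -2.57865923] [[-0.6, 1.2], [0.0, 0.5], [-0.8, 2.0], [0.1, -1.3], [-1.2, -0.4]]
t 4.4 tcp [ 0.6166 -0.2447  0.1086] yhead -58.7 z [ 0.  0. -1.] F [-0.8 -0.6  0. ] open -0.0001 j [-0.42  0.33  1.74  0.    1.07  0.61]
[269.82526416 223.83520775] [373.00260406 213.03825791]
px in crop [162.60211331 394.68166198]
barlow [129.47921815 432.49131851]
barhi [263.71942065 181.42231139]
bar-28 [168.37337984 359.74769644]
```

View pics/v2.png

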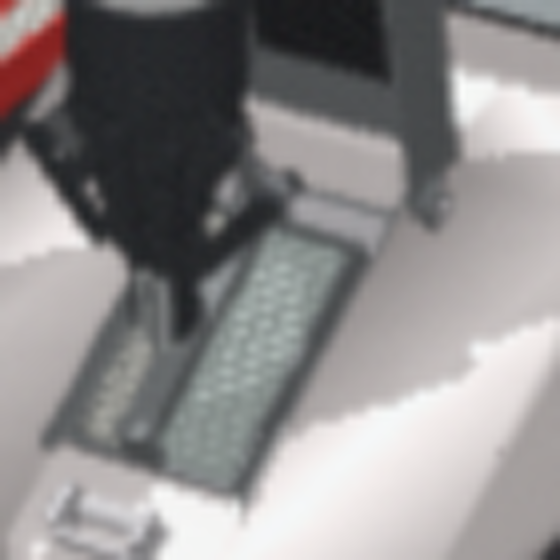

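The shut fingertips show at crop (185,335), above the bar. They closed over its top, so I'll use them as a probe to find the bar's height.

Call:
arm_command(targets=[{"offset":[0,0,2],"twist":0},{"offset":[0,0,2],"twist":0}])

```text
time_s: 4.7
tool_pos: [0.6167, -0.2447, 0.1045]
ee_rot: [3.025, 0.846, 0.0]
wrist_force: [-0.7, -0.9, 0.1]
opening: -0.0004
grip_force: 0.0
```

Call:
arm_command(targets=[{"offset":[0,0,2],"twist":0}])

```text
time_s: 4.8
tool_pos: [0.6165, -0.2446, 0.1022]
ee_rot: [-3.025, -0.846, 0.0]
wrist_force: [-0.8, 0.8, 0.8]
opening: -0.0
grip_force: 0.0
```

Call:
arm_command(targets=[{"offset":[0,0,2],"twist":0}])

```text
time_s: 4.9
tool_pos: [0.6169, -0.2447, 0.1015]
ee_rot: [3.025, 0.846, 0.001]
wrist_force: [-3.3, 2.1, 9.4]
opening: 0.0004
grip_force: 4.1
```

Contact came at TCP z ≈ 0.1015. I'll back off, open part way, and come down astride the bar while watching the force.

Call:
arm_command(targets=[{"offset":[0,0,-6],"twist":0},{"offset":[0,0,-6],"twist":0},{"offset":[0,0,0],"twist":0},{"offset":[0,0,0],"twist":0},{"offset":[0,0,0],"twist":0}], fingers=0.1)

```text
time_s: 5.4
tool_pos: [0.6164, -0.2447, 0.1123]
ee_rot: [-3.025, -0.846, 0.0]
wrist_force: [1.0, -0.2, -0.0]
opening: 0.0381
grip_force: 0.0
```

Call:
arm_command(targets=[{"offset":[0,0,3],"twist":0},{"offset":[0,0,3],"twist":0},{"offset":[0,0,3],"twist":0}])

```text
time_s: 5.7
tool_pos: [0.6163, -0.2446, 0.1029]
ee_rot: [-3.025, -0.846, 0.001]
wrist_force: [-0.4, -0.4, -0.1]
opening: 0.0385
grip_force: 0.0
```

Call:
arm_command(targets=[{"offset":[0,0,3],"twist":0}])

```text
time_s: 5.8
tool_pos: [0.6164, -0.2446, 0.0999]
ee_rot: [-3.025, -0.846, 0.001]
wrist_force: [0.1, 0.2, -0.3]
opening: 0.0385
grip_force: 0.0
```

Call:
arm_command(targets=[{"offset":[0,0,2],"twist":0}])

```text
time_s: 5.9
tool_pos: [0.6163, -0.2446, 0.0979]
ee_rot: [-3.025, -0.846, 0.001]
wrist_force: [-0.5, 0.1, -0.2]
opening: 0.0383
grip_force: 0.0
```

Call:
arm_command(targets=[{"offset":[0,0,2],"twist":0},{"offset":[0,0,2],"twist":0}])

```text
time_s: 6.1
tool_pos: [0.6166, -0.2447, 0.0944]
ee_rot: [-3.025, -0.846, -0.0]
wrist_force: [-0.2, -0.2, 0.1]
opening: 0.0384
grip_force: 0.0
```

Call:
arm_command(targets=[{"offset":[0,0,2],"twist":0}])

```text
time_s: 6.2
tool_pos: [0.6167, -0.2447, 0.0925]
ee_rot: [3.025, 0.846, 0.0]
wrist_force: [0.1, 1.3, -0.1]
opening: 0.0384
grip_force: 0.0
```

Call:
arm_command(targets=[{"offset":[0,0,2],"twist":0}])

```text
time_s: 6.3
tool_pos: [0.6167, -0.2447, 0.0905]
ee_rot: [3.025, 0.846, 0.0]
wrist_force: [-0.1, 0.6, 0.3]
opening: 0.0386
grip_force: 0.0
```

Call:
arm_command(targets=[{"offset":[0,0,2],"twist":0}])

```text
time_s: 6.4
tool_pos: [0.6166, -0.2447, 0.0884]
ee_rot: [3.025, 0.846, 0.0]
wrist_force: [-0.1, 0.2, -0.3]
opening: 0.0383
grip_force: 0.0
```

Call:
arm_command(targets=[{"offset":[0,0,0],"twist":0},{"offset":[0,0,0],"twist":0},{"offset":[0,0,0],"twist":0},{"offset":[0,0,0],"twist":0}], fingers=1)

```text
time_s: 6.8
tool_pos: [0.6168, -0.245, 0.0887]
ee_rot: [3.025, 0.846, 0.001]
wrist_force: [-0.3, -0.9, -0.3]
opening: 0.0137
grip_force: 61.0
```

Gripped. Lift square out of the bay floor (tool +x is downhill).

Call:
arm_command(targets=[{"offset":[5,0,-9],"twist":0},{"offset":[5,0,-9],"twist":0},{"offset":[5,0,-9],"twist":0}])

```text
time_s: 7.1
tool_pos: [0.6298, -0.2364, 0.1161]
ee_rot: [-3.025, -0.846, 0.0]
wrist_force: [0.5, 0.3, -2.9]
opening: 0.0136
grip_force: 60.6
```

Call:
arm_command(targets=[{"offset":[10,0,-18],"twist":0},{"offset":[10,0,-18],"twist":0},{"offset":[15,0,-20],"twist":0},{"offset":[20,0,-20],"twist":0},{"offset":[0,0,0],"twist":0}])

```text
time_s: 7.6
tool_pos: [0.6812, -0.2073, 0.197]
ee_rot: [3.021, 0.848, 0.014]
wrist_force: [-0.0, -0.0, -2.8]
opening: 0.0139
grip_force: 60.6
```

Run:
```python
from h import *
go()
im=imaging.get_image("top");s=imaging.get_image("scene")
p=r.observe()["tool_pos"]
b=cv2.resize(s[110:250,210:350],(600,600),interpolation=2)
cv2.imwrite("pics/v3.png",b[:,:,::-1])
k=600/140
print("tcp px",(proj("scene",p)[0]-[210,110]+.5)*k,"+22",(proj("scene",p-[0,0,.022])[0]-[210,110]+.5)*k)
```

```text
t 7.6 tcp [ 0.6812 -0.2073  0.197 ] yhead -58.6 z [ 0.009 -0.002 -1.   ] F [-0.  -0.  -2.8] open 0.0139 j [-0.33  0.34  1.56  0.    1.23  0.69]
tcp px [204.17030834 416.89695879] +22 [205.39859795 441.81968577]
```

View pics/v3.png

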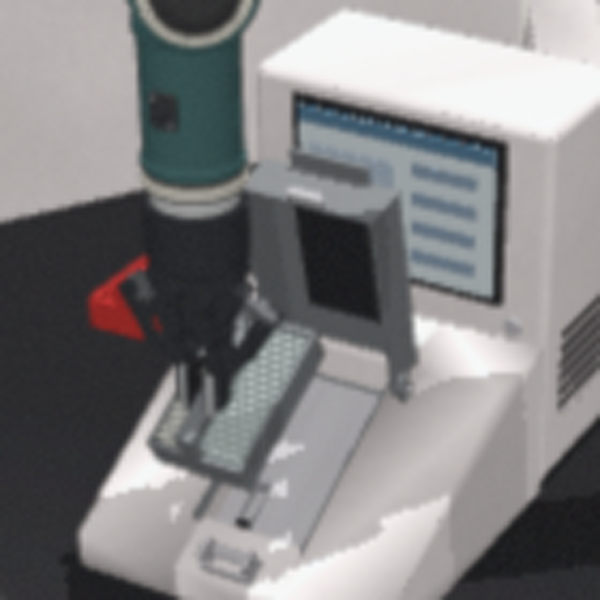

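The rack is out, still tilted 30° with its low end at (200,470), gripped at about (205,410), some 30 mm from its low end. The tips sit near the TCP height. The trough is empty and shows the lever at (245,520). Now over to the tray.

Run:
```python
from h import *
T=np.array([.5877,.0813]);u=np.array([.9967,-.081]);q=T+.076*u
go([*q,.197],[*q,.08],yaw=-.081-np.pi/2)
```

```text
t 7.7 tcp [ 0.6773 -0.208   0.1927] yhead -58.7 z [ 0.002 -0.001 -1.   ] F [-1.2  0.4 -3.4] open 0.0139 j [-0.33  0.35  1.56 -0.    1.23  0.69]
twist 36.0
to [0.6634 0.0751 0.197 ] off (after twist) [ -36.7 -281.    -4.7]
to [0.6634 0.0751 0.08  ] off (after twist) [-1.00e-01 -2.00e-01  1.17e+02]
```

Call:
arm_command(targets=[{"offset":[10,0,-5],"twist":7.2},{"offset":[0,0,0],"twist":7.2},{"offset":[0,0,0],"twist":7.2},{"offset":[0,0,0],"twist":7.2},{"offset":[0,0,0],"twist":7.2}])

```text
time_s: 8.2
tool_pos: [0.6833, -0.2033, 0.1945]
ee_rot: [-3.138, 0.139, 0.006]
wrist_force: [1.1, -0.3, -2.4]
opening: 0.0138
grip_force: 60.6
```

Call:
arm_command(targets=[{"offset":[-8,-30,0],"twist":0},{"offset":[-9,-45,0],"twist":0},{"offset":[-9,-45,0],"twist":0},{"offset":[-9,-45,0],"twist":0},{"offset":[-9,-45,0],"twist":0}])

```text
time_s: 8.7
tool_pos: [0.6565, 0.0106, 0.1948]
ee_rot: [3.138, -0.132, -0.005]
wrist_force: [0.9, -0.1, -4.0]
opening: 0.0139
grip_force: 60.6
```

Call:
arm_command(targets=[{"offset":[0,-45,0],"twist":0},{"offset":[0,-26,0],"twist":0},{"offset":[0,0,0],"twist":0},{"offset":[0,0,0],"twist":0}])

```text
time_s: 9.1
tool_pos: [0.6631, 0.0805, 0.1951]
ee_rot: [3.138, -0.128, -0.004]
wrist_force: [0.3, 0.5, -3.2]
opening: 0.0138
grip_force: 60.6
```

Run:
```python
from h import *
T=np.array([.5877,.0813]);u=np.array([.9967,-.081]);q=T+.076*u
go([*q,.075],yaw=-.081-np.pi/2)
```

```text
t 9.1 tcp [0.6631 0.0805 0.1951] yhead -94.7 z [-0.003 -0.001 -1.   ] F [ 0.3  0.5 -3.2] open 0.0138 j [ 0.08  0.27  1.65 -0.    1.22  1.74]
twist -0.0
to [0.6634 0.0751 0.075 ] off (after twist) [  1.1   5.1 120.1]
```

Call:
arm_command(targets=[{"offset":[0,5,40],"twist":0},{"offset":[0,0,40],"twist":0},{"offset":[0,0,30],"twist":0},{"offset":[0,0,10],"twist":0},{"offset":[0,0,0],"twist":0}])

```text
time_s: 9.6
tool_pos: [0.6618, 0.0739, 0.0739]
ee_rot: [3.138, -0.132, -0.008]
wrist_force: [0.6, -0.4, -3.2]
opening: 0.0141
grip_force: 60.6
```

Run:
```python
from h import *
go()
im=imaging.get_image("top");s=imaging.get_image("scene")
a=im[185:275,240:320];b=s[215:335,250:390]
a=cv2.resize(a,(356,400),interpolation=2);b=cv2.resize(b,(444,381),interpolation=2);b=cv2.copyMakeBorder(b,0,19,0,0,0)
cv2.imwrite("pics/v4.png",np.hstack([a,b])[:,:,::-1])
```

```text
t 9.6 tcp [0.6618 0.0739 0.0739] yhead -94.8 z [-0.005 -0.001 -1.   ] F [ 0.6 -0.4 -3.2] open 0.0141 j [ 0.07  0.38  1.75 -0.    1.02  1.73]
```

View pics/v4.png

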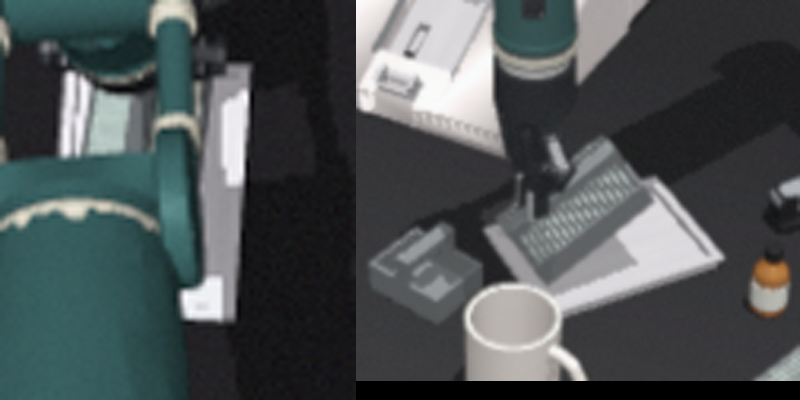

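The rack hangs over the tray with its low end near the +x rim (scene crop (490,220)–(535,275)), centred across. I'll move 5 mm inward and lower until it touches.

Call:
arm_command(targets=[{"offset":[-5,0,6],"twist":0},{"offset":[0,0,4],"twist":0},{"offset":[0,0,2],"twist":0},{"offset":[0,0,2],"twist":0}])

```text
time_s: 10.1
tool_pos: [0.6591, 0.0761, 0.0629]
ee_rot: [-3.139, 0.13, -0.001]
wrist_force: [0.5, 0.1, -3.4]
opening: 0.0139
grip_force: 60.6
```

Call:
arm_command(targets=[{"offset":[0,0,2],"twist":0},{"offset":[0,0,2],"twist":0}])

```text
time_s: 10.3
tool_pos: [0.6591, 0.076, 0.0585]
ee_rot: [3.139, -0.13, 0.0]
wrist_force: [0.1, -0.6, -3.3]
opening: 0.0135
grip_force: 60.6
```

Call:
arm_command(targets=[{"offset":[0,0,2],"twist":0}])

```text
time_s: 10.4
tool_pos: [0.6594, 0.0759, 0.0572]
ee_rot: [3.139, -0.13, 0.001]
wrist_force: [-1.8, -0.4, 9.0]
opening: 0.014
grip_force: 62.1
```

Contact is exactly where the model said. Now press a little and draw toward the high end so the rack pivots flat in the grip.

Call:
arm_command(targets=[{"offset":[-2,0,1],"twist":0},{"offset":[-2,0,0],"twist":0}])

```text
time_s: 10.6
tool_pos: [0.6573, 0.0761, 0.0572]
ee_rot: [-3.139, 0.13, -0.008]
wrist_force: [2.3, -1.0, 1.9]
opening: 0.0142
grip_force: 61.0
```

Call:
arm_command(targets=[{"offset":[-2,0,1],"twist":0},{"offset":[-2,0,0],"twist":0}])

```text
time_s: 10.8
tool_pos: [0.6546, 0.0766, 0.057]
ee_rot: [-3.138, 0.13, -0.012]
wrist_force: [5.1, -0.3, 4.4]
opening: 0.0144
grip_force: 61.4
```

Call:
arm_command(targets=[{"offset":[-3,0,1],"twist":0}])

```text
time_s: 10.9
tool_pos: [0.652, 0.0768, 0.0566]
ee_rot: [-3.138, 0.13, -0.014]
wrist_force: [5.5, -0.1, 9.1]
opening: 0.0139
grip_force: 62.3
```

Call:
arm_command(targets=[{"offset":[-3,0,1],"twist":0},{"offset":[-3,0,1],"twist":0}])

```text
time_s: 11.1
tool_pos: [0.646, 0.0773, 0.0555]
ee_rot: [-3.138, 0.13, -0.014]
wrist_force: [2.8, -1.3, 13.1]
opening: 0.0141
grip_force: 64.7
```

Call:
arm_command(targets=[{"offset":[-3,0,1],"twist":0},{"offset":[-3,0,1],"twist":0}])

```text
time_s: 11.3
tool_pos: [0.6397, 0.0779, 0.0539]
ee_rot: [-3.138, 0.13, -0.013]
wrist_force: [0.5, -2.8, 13.4]
opening: 0.0139
grip_force: 66.3
```

Run:
```python
from h import *
go()
s=imaging.get_image("scene");cv2.imwrite("pics/s5.png",s[:,:,::-1])
# green slides blob orientation
h=cv2.cvtColor(s[230:310,290:345],cv2.COLOR_RGB2HSV);o=s[230:310,290:345].astype(int)
m=((o[:,:,1]-o[:,:,0]>14)&(o[:,:,1]>90)).astype(np.uint8)
ys,xs=np.nonzero(m);print(len(xs),xs.min()+290,xs.max()+290,ys.min()+230,ys.max()+230,cv2.minAreaRect(np.c_[xs,ys].astype(np.float32)))
for row in m[::3]:print(''.join('#' if v else '.' for v in row))
```

```text
t 11.3 tcp [0.6397 0.0779 0.0539] yhead -94.7 z [ 0.008  0.    -1.   ] F [ 0.5 -2.8 13.4] open 0.0139 j [ 0.08  0.35  1.83 -0.    0.95  1.74]
7 302 327 230 235 ((24.5, 2.5), (5.0, 25.0), 90.0)
............#........................#.................
.......................................................
.......................................................
.......................................................
.......................................................
.......................................................
.......................................................
.......................................................
.......................................................
.......................................................
.......................................................
.......................................................
.......................................................
.......................................................
.......................................................
.......................................................
.......................................................
.......................................................
.......................................................
.......................................................
.......................................................
.......................................................
.......................................................
.......................................................
.......................................................
.......................................................
.......................................................
```

The drop tracks the pivot arc, so it has rotated about 19°. Continue to flat.

Call:
arm_command(targets=[{"offset":[-3,0,1.3],"twist":0},{"offset":[-3,0,1.3],"twist":0}])

```text
time_s: 11.55
tool_pos: [0.6333, 0.0784, 0.0515]
ee_rot: [-3.138, 0.13, -0.011]
wrist_force: [-0.8, -0.5, 16.4]
opening: 0.0142
grip_force: 67.9
```

Call:
arm_command(targets=[{"offset":[-2.5,0,1.3],"twist":0},{"offset":[-1.5,0,1],"twist":0}])

```text
time_s: 11.75
tool_pos: [0.6281, 0.0788, 0.0491]
ee_rot: [-3.138, 0.13, -0.007]
wrist_force: [-3.2, -1.8, 19.7]
opening: 0.0137
grip_force: 69.5
```

Call:
arm_command(targets=[{"offset":[0,0,0],"twist":0}])

```text
time_s: 11.85
tool_pos: [0.6277, 0.0788, 0.0489]
ee_rot: [-3.139, 0.129, -0.006]
wrist_force: [-5.0, -0.3, 19.4]
opening: 0.014
grip_force: 69.7
```

Call:
arm_command(targets=[{"offset":[0,0,0],"twist":0},{"offset":[0,0,0],"twist":0},{"offset":[0,0,0],"twist":0},{"offset":[0,0,0],"twist":0}], fingers=0.1)

```text
time_s: 12.25
tool_pos: [0.6249, 0.0786, 0.0435]
ee_rot: [3.139, -0.13, -0.004]
wrist_force: [-0.1, 0.6, -0.7]
opening: 0.0385
grip_force: 0.0
```

Call:
arm_command(targets=[{"offset":[0,0,-15],"twist":0},{"offset":[0,0,-40],"twist":0},{"offset":[0,0,-50],"twist":0},{"offset":[0,0,-50],"twist":0},{"offset":[0,-20,0],"twist":0}])

```text
time_s: 12.75
tool_pos: [0.6335, 0.0977, 0.211]
ee_rot: [-3.137, 0.133, -0.026]
wrist_force: [1.8, 0.5, 0.7]
opening: 0.0382
grip_force: 0.0
```

Call:
arm_command(targets=[{"offset":[-10,-50,0],"twist":0},{"offset":[-20,-50,0],"twist":0},{"offset":[-20,-50,0],"twist":0},{"offset":[-20,-50,0],"twist":0},{"offset":[-10,-20,0],"twist":0}])

```text
time_s: 13.25
tool_pos: [0.5682, 0.3164, 0.2008]
ee_rot: [-3.137, 0.126, -0.0]
wrist_force: [-0.4, -1.2, 0.7]
opening: 0.0382
grip_force: 0.0
```

Run:
```python
from h import *
go([.5218,.3497,.16],yaw=.2278+np.pi/2)
im=imaging.get_image("top");cv2.imwrite("pics/t6.png",im[:,:,::-1])
s=imaging.get_image("scene");cv2.imwrite("pics/s6.png",s[:,:,::-1])
# rack in tray: darker than tray
o=im[190:265,245:303].max(2)
for row in o[::2,::1]:print(''.join('#' if v>190 else('+' if v>130 else '.') for v in row))
```

```text
t 13.25 tcp [0.5682 0.3164 0.2008] yhead -94.6 z [ 0.     0.002 -1.   ] F [-0.4 -1.2  0.7] open 0.0382 j [0.47 0.23 1.69 0.   1.22 2.12]
twist -17.6
to [0.5218 0.3497 0.16  ] off (after twist) [-37.7 -42.8  40.9]
..........................................................
..........................................................
..........................................................
..........................................................
..........############+++++++++++++.......................
..........##+######################################.......
.........+##+######################################.......
.........+##+###+...+.++++++++..+##################.......
.........+##+###+..++..++.++++............+########.......
.........+##+###..++++++.+++++....++...+..+########.......
.........#######..++.++.++++++....+++++++.++######+.......
.........#######.+..+++++++++....+++.++++.+#######+.......
.........##+###+...++..++++++...+..++++++.+#######........
........+##+###+..++.+++.++++..+.++++++++.+#######........
........+##+###+.++++++..++++.....++.+++.+########........
..
[... 654 characters left out ...]
##+#+++..+++.+++++++..++++++++++.+#######+.........
......+##+##++++++++###################+########+.........
......+##+###+++++++++##########################+.........
......+##+#####+++++++##########################..........
......+##+#####+++++++++########################..........
......##++#++++++++++++++#######################..........
......+......++++++++++++#######################..........
...............................++++############+..........
..........................................................
..........................................................
..........................................................
..........................................................
```

The finished rack lies flat inside the tray: the mask rows show clear tray margins all round. Now the next rack, gripped 30 mm from its centre toward the end that will be downhill.

```bash
sed -i 's/^print("---")/raise SystemExit/' fit.py
python3 - <<'E'
from h import *
C_=np.array([.5218,.3497]);P=C_+.03*np.array([np.cos(.2278),np.sin(.2278)])
go([*P,.12],[*P,.041],yaw=.2278+np.pi/2)
E
```

```text
t 13.35 tcp [0.5683 0.3158 0.2006] yhead -94.5 z [ 0.     0.001 -1.   ] F [ 0.2 -0.3  0.1] open 0.0381 j [0.47 0.23 1.69 0.   1.22 2.12]
twist -17.5
to [0.551  0.3565 0.12  ] off (after twist) [ -7.6 -43.4  80.6]
to [0.551  0.3565 0.041 ] off (after twist) [ 0.   0.1 79. ]
```

Call:
arm_command(targets=[{"offset":[0,0,0],"twist":-6},{"offset":[0,0,0],"twist":-6},{"offset":[0,0,0],"twist":-5.5},{"offset":[-8,-43,40],"twist":0},{"offset":[0,0,40],"twist":0}], fingers=-0.3)

```text
time_s: 13.85
tool_pos: [0.557, 0.349, 0.1291]
ee_rot: [-3.118, -0.349, -0.01]
wrist_force: [0.0, 0.4, 0.3]
opening: 0.0558
grip_force: 0.0
```

Call:
arm_command(targets=[{"offset":[0,0,0],"twist":0},{"offset":[0,0,0],"twist":0}])

```text
time_s: 14.05
tool_pos: [0.5549, 0.3449, 0.1256]
ee_rot: [3.121, 0.348, -0.003]
wrist_force: [-0.7, -0.0, 0.1]
opening: 0.0554
grip_force: 0.0
```

Run:
```python
from h import *
C_=np.array([.5218,.3497]);P=C_+.03*np.array([np.cos(.2278),np.sin(.2278)])
go([*P,.041],yaw=.2278+np.pi/2)
# independent rack check in scene picture: silhouette fit
im=cv2.imread("pics/scene0.png");x0,y0,x1,y1=360,300,440,370;S=8
g=cv2.resize(im[y0:y1,x0:x1].max(2),None,fx=S,fy=S);m=(g>60).astype(np.uint8)
n,l,st,_=cv2.connectedComponentsWithStats(m);m=(l==1+st[1:,4].argmax()).astype(np.uint8)
def cost(p):
    q=np.zeros_like(m)
    for H in(RACK[:8],np.vstack([RACK[8:],RACK[8:]-[0,0,.02]])):q|=hullmask(proj("scene",flat(p,H)),S,(x0,y0),m.shape)
    return 1-(q&m).sum()/(q|m).sum()
a=[.5218,.3497,.2278];s=minimize(cost,a,method='Nelder-Mead',options=dict(initial_simplex=[a,[.53,.35,.23],[.52,.36,.23],[.52,.35,.3]]))
print(s.x,s.fun,cost(a))
```

```text
t 14.05 tcp [0.5549 0.3449 0.1256] yhead -77.3 z [-0.002 -0.002 -1.   ] F [-0.7 -0.   0.1] open 0.0554 j [ 0.52  0.3   1.75 -0.    1.09  1.87]
twist -0.3
to [0.551  0.3565 0.041 ] off (after twist) [ -1.  -12.3  84.6]
[0.51640434 0.34579137 0.21564813] 0.06921688489115363 0.12121828197457718
```

Call:
arm_command(targets=[{"offset":[-4,-11,15],"twist":0},{"offset":[0,0,25],"twist":0},{"offset":[0,0,15],"twist":0},{"offset":[0,0,10],"twist":0},{"offset":[0,0,5],"twist":0}])

```text
time_s: 14.55
tool_pos: [0.5486, 0.3559, 0.0552]
ee_rot: [3.122, 0.349, -0.001]
wrist_force: [-0.9, 0.1, -0.0]
opening: 0.0551
grip_force: 0.0
```

Call:
arm_command(targets=[{"offset":[0,0,5],"twist":0},{"offset":[0,0,5],"twist":0},{"offset":[0,0,0],"twist":0}])

```text
time_s: 14.85
tool_pos: [0.5487, 0.356, 0.0456]
ee_rot: [3.122, 0.349, -0.001]
wrist_force: [0.4, -0.0, 0.1]
opening: 0.0552
grip_force: 0.0
```

Call:
arm_command(targets=[{"offset":[0,0,3],"twist":0},{"offset":[0,0,0],"twist":0},{"offset":[0,0,0],"twist":0},{"offset":[0,0,0],"twist":0},{"offset":[0,0,0],"twist":0}], fingers=1)

```text
time_s: 15.35
tool_pos: [0.5492, 0.3562, 0.0434]
ee_rot: [-3.122, -0.349, -0.001]
wrist_force: [0.7, -1.3, 1.9]
opening: 0.0142
grip_force: 60.0
```

Call:
arm_command(targets=[{"offset":[0,0,-10],"twist":0},{"offset":[0,0,-20],"twist":0},{"offset":[0,0,0],"twist":0}])

```text
time_s: 15.65
tool_pos: [0.5505, 0.3574, 0.0757]
ee_rot: [-3.12, -0.348, -0.007]
wrist_force: [0.5, -0.6, -3.1]
opening: 0.0137
grip_force: 59.5
```

Run:
```python
from h import *
go()
im=cv2.cvtColor(imaging.get_image("scene"),cv2.COLOR_RGB2BGR);cv2.imwrite("pics/s7.png",im)
x0,y0,x1,y1=350,280,440,370
g=im[y0:y1,x0:x1].max(2)
for row in g[::2]:print(''.join('#' if v>110 else('+' if v>60 else '.') for v in row))
```

```text
t 15.65 tcp [0.5505 0.3574 0.0757] yhead -77.3 z [ 0.004  0.003 -1.   ] F [ 0.5 -0.6 -3.1] open 0.0137 j [0.54 0.35 1.78 0.   1.   1.89]
###+......................................+###################++..........................
#####+......................................++###############+............................
#######+.........................................+++++++++................................
########+...............................................................................+#
##########+....................++......................................................+##
############+...................++...................................................+####
#############+...................++.................................................+#####
###############+................++++...............................................+#####+
################............+...+.................................................+#####+.
#############+............+##+...................................................+#####+..
#########++..............+####+......................
[... 2431 characters left out ...]
...............................................................
#+........................................................................................
##+.......................................................................................
###++.....................................................................................
#####+....................................................................................
######+...................................................................................
#######++.................................................................................
########+.................................................................................
```

The rack is up and level, 3.1 N, with its centre about 31 mm behind the TCP. Carry it over the bay.

Call:
arm_command(targets=[{"offset":[0,0,-45],"twist":-6.2},{"offset":[0,0,-45],"twist":-6.2},{"offset":[0,0,-45],"twist":-6.2},{"offset":[0,20,-20],"twist":0},{"offset":[0,45,0],"twist":0}])

```text
time_s: 16.2
tool_pos: [0.5838, 0.3043, 0.2329]
ee_rot: [-3.019, -0.855, -0.013]
wrist_force: [1.8, -0.2, -3.2]
opening: 0.0142
grip_force: 59.5
```

Call:
arm_command(targets=[{"offset":[25,45,0],"twist":0},{"offset":[25,45,0],"twist":0},{"offset":[0,45,0],"twist":0},{"offset":[-10,45,0],"twist":0},{"offset":[-20,45,0],"twist":0}])

```text
time_s: 16.7
tool_pos: [0.7149, 0.1193, 0.2255]
ee_rot: [-3.024, -0.85, 0.003]
wrist_force: [0.5, -0.4, -2.9]
opening: 0.0138
grip_force: 59.5
```

Run:
```python
from h import *
go([.66,-.217,.23],yaw=BY+np.pi/2)
```

```text
t 16.7 tcp [0.7149 0.1193 0.2255] yhead -58.6 z [-0.002  0.    -1.   ] F [ 0.5 -0.4 -2.9] open 0.0138 j [0.13 0.36 1.48 0.   1.3  1.15]
twist 0.1
to [ 0.66  -0.217  0.23 ] off (after twist) [-221.6  258.8   -4.5]
```

Call:
arm_command(targets=[{"offset":[-37,43,0],"twist":0},{"offset":[-37,43,0],"twist":0},{"offset":[-37,43,0],"twist":0},{"offset":[-37,43,0],"twist":0},{"offset":[-37,43,0],"twist":0}])

```text
time_s: 17.2
tool_pos: [0.6723, -0.1279, 0.2262]
ee_rot: [-3.023, -0.849, 0.003]
wrist_force: [1.8, -0.4, -3.2]
opening: 0.0135
grip_force: 59.5
```

Call:
arm_command(targets=[{"offset":[-20,40,0],"twist":0},{"offset":[0,0,0],"twist":0},{"offset":[0,0,0],"twist":0}])

```text
time_s: 17.5
tool_pos: [0.6765, -0.1719, 0.2262]
ee_rot: [-3.024, -0.844, 0.003]
wrist_force: [0.7, 0.5, -2.3]
opening: 0.0139
grip_force: 59.6
```

Run:
```python
from h import *
go([.6408,-.2288,.15],[.6169,-.2434,.15],yaw=BY+np.pi/2)
```

```text
t 17.5 tcp [ 0.6765 -0.1719  0.2262] yhead -58.8 z [-0.002  0.002 -1.   ] F [ 0.7  0.5 -2.3] open 0.0139 j [-0.28  0.31  1.55  0.    1.29  0.74]
twist -0.1
to [ 0.6408 -0.2288  0.15  ] off (after twist) [-60.   30.3  76.2]
to [ 0.6169 -0.2434  0.15  ] off (after twist) [-28.    0.1   0. ]
```

Call:
arm_command(targets=[{"offset":[-30,15,0],"twist":0},{"offset":[-30,15,20],"twist":0},{"offset":[0,0,35],"twist":0},{"offset":[0,0,21],"twist":0},{"offset":[0,0,0],"twist":0}])

```text
time_s: 18.0
tool_pos: [0.6393, -0.2251, 0.1469]
ee_rot: [-3.019, -0.85, 0.009]
wrist_force: [-0.4, 1.1, -2.9]
opening: 0.014
grip_force: 59.4
```

Call:
arm_command(targets=[{"offset":[-14,0,0],"twist":0},{"offset":[-14,0,0],"twist":0},{"offset":[0,0,0],"twist":0},{"offset":[0,0,0],"twist":0}])

```text
time_s: 18.4
tool_pos: [0.618, -0.2428, 0.1536]
ee_rot: [3.024, 0.847, 0.003]
wrist_force: [0.0, 0.8, -3.4]
opening: 0.0138
grip_force: 59.6
```

Run:
```python
from h import *
go([.6169,-.2434,.15],yaw=BY+np.pi/2)
im=imaging.get_image("top");s=imaging.get_image("scene")
a=cv2.resize(im[180:270,330:420],(400,400),interpolation=2)
b=cv2.resize(s[160:260,240:340],(400,400),interpolation=2)
cv2.imwrite("pics/v8.png",np.hstack([a,b])[:,:,::-1])
```

```text
t 18.4 tcp [ 0.618  -0.2428  0.1536] yhead -58.7 z [ 0.002 -0.001 -1.   ] F [ 0.   0.8 -3.4] open 0.0138 j [-0.41  0.29  1.7   0.    1.14  0.61]
twist 0.0
to [ 0.6169 -0.2434  0.15  ] off (after twist) [-1.3 -0.1  3.6]
```

Call:
arm_command(targets=[{"offset":[0,0,6],"twist":0},{"offset":[0,0,5],"twist":0},{"offset":[0,0,2],"twist":0},{"offset":[0,0,2],"twist":0}])

```text
time_s: 18.9
tool_pos: [0.6175, -0.242, 0.136]
ee_rot: [-3.024, -0.849, 0.002]
wrist_force: [0.3, -0.4, -2.2]
opening: 0.0138
grip_force: 59.5
```

Call:
arm_command(targets=[{"offset":[0,0,2],"twist":0},{"offset":[0,0,2],"twist":0}])

```text
time_s: 19.1
tool_pos: [0.6185, -0.2421, 0.1334]
ee_rot: [3.025, 0.849, 0.002]
wrist_force: [2.5, 2.2, 0.1]
opening: 0.014
grip_force: 60.0
```

Call:
arm_command(targets=[{"offset":[0,0,2],"twist":0}])

```text
time_s: 19.2
tool_pos: [0.6191, -0.2419, 0.1321]
ee_rot: [3.025, 0.848, 0.004]
wrist_force: [3.2, 4.7, 3.5]
opening: 0.0141
grip_force: 60.3
```

Contact at the expected height. Now press along the pivot arc to tilt the rack in the grip.

Call:
arm_command(targets=[{"offset":[1.5,0,3],"twist":0},{"offset":[1.5,0,3],"twist":0}])

```text
time_s: 19.4
tool_pos: [0.622, -0.2407, 0.1267]
ee_rot: [3.023, 0.849, 0.005]
wrist_force: [2.0, 2.2, 5.3]
opening: 0.0138
grip_force: 60.6
```

Call:
arm_command(targets=[{"offset":[1.2,0,3],"twist":0},{"offset":[1,0,3],"twist":0}])

```text
time_s: 19.6
tool_pos: [0.625, -0.2393, 0.121]
ee_rot: [3.022, 0.849, 0.008]
wrist_force: [5.5, 5.9, 6.1]
opening: 0.0138
grip_force: 60.7
```

Call:
arm_command(targets=[{"offset":[1,0,3],"twist":0},{"offset":[1,0,3],"twist":0}])

```text
time_s: 19.8
tool_pos: [0.6274, -0.2379, 0.1153]
ee_rot: [3.023, 0.849, 0.01]
wrist_force: [5.8, 6.7, 5.9]
opening: 0.0136
grip_force: 60.6
```

Call:
arm_command(targets=[{"offset":[0.8,0,3],"twist":0},{"offset":[0.6,0,3],"twist":0}])

```text
time_s: 20.0
tool_pos: [0.6293, -0.2368, 0.1096]
ee_rot: [3.023, 0.849, 0.013]
wrist_force: [7.7, 8.1, 6.1]
opening: 0.0137
grip_force: 60.7
```

Call:
arm_command(targets=[{"offset":[4,0,-10],"twist":0},{"offset":[4,0,-10],"twist":0},{"offset":[0,0,0],"twist":0},{"offset":[0,0,0],"twist":0}])

```text
time_s: 20.4
tool_pos: [0.6315, -0.2339, 0.1267]
ee_rot: [-3.025, -0.849, 0.001]
wrist_force: [-0.1, 0.0, -2.6]
opening: 0.0141
grip_force: 59.5
```

Run:
```python
from h import *
go()
s=imaging.get_image("scene");p=r.observe()["tool_pos"]
k=5;im=cv2.resize(s[155:265,235:355],None,fx=k,fy=k,interpolation=2)[:,:,::-1].copy()
# left: raw; right: overlay of rack model tilted 16 deg about the pivot, and of the bay trough
o=im.copy();bad=lambda X:((proj("scene",X)-[235,155]+.5)*k).round().astype(int)
a=np.radians(16);R=Ro.from_euler('ZY',[BY,-a]).as_matrix();piv=p+[0,0,.005]
Q=(RACK-[-.031,0,.048])@R.T+piv
for c,X in(((0,255,255),Q[:8]),((0,255,0),Q[8:])):
    u=bad(X)
    for i in range(8):
        for j in(1,2,4):
            if i<i^j:cv2.line(o,tuple(map(int,u[i])),tuple(map(int,u[i^j])),c,1)
tr=np.array([bay(x,y,0) for x,y in((-.0655,-.046),(-.0655,.046),(.092,.046),(.092,-.046))])
cv2.polylines(o,[bad(tr).astype(np.int32)],True,(0,0,255),1)
cv2.imwrite("pics/v9.png",cv2.resize(np.hstack([im[:,:400],o[:,:400]]),None,fx=1,fy=1))
```

```text
t 20.4 tcp [ 0.6315 -0.2339  0.1267] yhead -58.7 z [-0.001 -0.    -1.   ] F [-0.1  0.  -2.6] open 0.0141 j [-0.39  0.33  1.7  -0.    1.1   0.63]
```

View pics/v9.png

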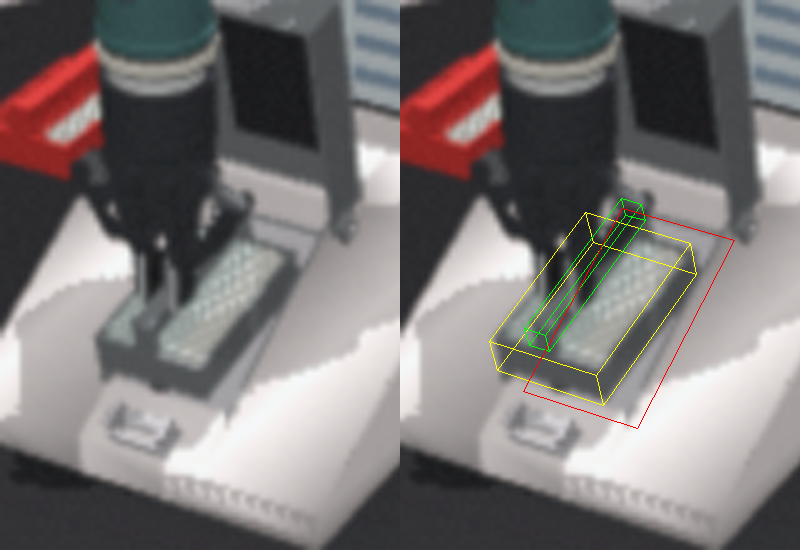

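The rack is tilted about 12–13°, its low end clear of the stop: lower right corner (205,390), matching the overlay. It lines up with the trough. Now move uphill and set the upper edge down at x ≈ +68 mm.

Call:
arm_command(targets=[{"offset":[-5,0,-9],"twist":0},{"offset":[-12,-0.5,0],"twist":0},{"offset":[-12,-0.5,0],"twist":0},{"offset":[0,0,0],"twist":0},{"offset":[0,0,0],"twist":0}])

```text
time_s: 20.95
tool_pos: [0.6057, -0.2487, 0.1359]
ee_rot: [3.025, 0.847, -0.001]
wrist_force: [-0.1, -1.4, -3.0]
opening: 0.014
grip_force: 59.5
```

Run:
```python
from h import *
go([.6056,-.2485,.128])
```

```text
t 20.95 tcp [ 0.6057 -0.2487  0.1359] yhead -58.7 z [-0.001 -0.    -1.   ] F [-0.1 -1.4 -3. ] open 0.014 j [-0.43  0.29  1.74 -0.    1.11  0.6 ]
to [ 0.6056 -0.2485  0.128 ] off (after twist) [ 0.  -0.2  7.9]
```

Call:
arm_command(targets=[{"offset":[0,0,4],"twist":0},{"offset":[0,0,3],"twist":0}])

```text
time_s: 21.15
tool_pos: [0.6071, -0.248, 0.1289]
ee_rot: [3.024, 0.849, 0.001]
wrist_force: [0.7, -1.3, -2.8]
opening: 0.0139
grip_force: 59.6
```

Call:
arm_command(targets=[{"offset":[0,0,2],"twist":0},{"offset":[0,0,2],"twist":0}])

```text
time_s: 21.35
tool_pos: [0.6075, -0.2477, 0.1252]
ee_rot: [3.024, 0.849, 0.002]
wrist_force: [2.1, 0.2, -0.3]
opening: 0.0138
grip_force: 60.0
```

Call:
arm_command(targets=[{"offset":[0,0,2],"twist":0}])

```text
time_s: 21.45
tool_pos: [0.6078, -0.2475, 0.1237]
ee_rot: [3.024, 0.849, 0.003]
wrist_force: [2.9, 2.1, 2.3]
opening: 0.0137
grip_force: 60.2
```

Call:
arm_command(targets=[{"offset":[0.6,0,3],"twist":0},{"offset":[0.6,0,3],"twist":0}])

```text
time_s: 21.65
tool_pos: [0.6095, -0.2465, 0.1181]
ee_rot: [3.024, 0.849, 0.005]
wrist_force: [5.9, 3.6, 3.4]
opening: 0.014
grip_force: 60.1
```

Call:
arm_command(targets=[{"offset":[0.5,0,3],"twist":0},{"offset":[0.4,0,3],"twist":0}])

```text
time_s: 21.85
tool_pos: [0.611, -0.2456, 0.1123]
ee_rot: [3.024, 0.849, 0.008]
wrist_force: [6.5, 4.4, 4.7]
opening: 0.0138
grip_force: 59.7
```

Call:
arm_command(targets=[{"offset":[0.3,0,3],"twist":0},{"offset":[0.2,0,3],"twist":0}])

```text
time_s: 22.05
tool_pos: [0.6121, -0.245, 0.1064]
ee_rot: [3.024, 0.848, 0.01]
wrist_force: [8.6, 6.5, 3.7]
opening: 0.0138
grip_force: 59.5
```

Call:
arm_command(targets=[{"offset":[0,0,3],"twist":0},{"offset":[0,0,2],"twist":0}])

```text
time_s: 22.25
tool_pos: [0.6126, -0.2447, 0.1014]
ee_rot: [3.025, 0.848, 0.012]
wrist_force: [9.3, 7.5, 3.2]
opening: 0.014
grip_force: 59.5
```

Call:
arm_command(targets=[{"offset":[1,0,2],"twist":0},{"offset":[1,0,2],"twist":0}])

```text
time_s: 22.45
tool_pos: [0.613, -0.2443, 0.0971]
ee_rot: [3.024, 0.849, 0.007]
wrist_force: [3.6, 3.2, 3.3]
opening: 0.0139
grip_force: 59.1
```

Call:
arm_command(targets=[{"offset":[0.5,0,2],"twist":0},{"offset":[0.5,0,1],"twist":0}])

```text
time_s: 22.65
tool_pos: [0.6133, -0.2441, 0.0937]
ee_rot: [3.024, 0.848, 0.005]
wrist_force: [4.2, 3.1, 4.2]
opening: 0.0143
grip_force: 58.8
```

Call:
arm_command(targets=[{"offset":[0,0,1],"twist":0},{"offset":[0,0,1],"twist":0}])

```text
time_s: 22.85
tool_pos: [0.6135, -0.2441, 0.0921]
ee_rot: [3.024, 0.849, 0.006]
wrist_force: [2.5, 5.0, 10.2]
opening: 0.014
grip_force: 59.3
```

Call:
arm_command(targets=[{"offset":[0.5,0,1],"twist":0},{"offset":[0,0,0],"twist":0}])

```text
time_s: 23.05
tool_pos: [0.6135, -0.2441, 0.0921]
ee_rot: [3.024, 0.849, 0.004]
wrist_force: [2.8, 3.8, 9.5]
opening: 0.0141
grip_force: 59.3
```

Call:
arm_command(targets=[{"offset":[0.5,0,1],"twist":0},{"offset":[0,0,0],"twist":0}])

```text
time_s: 23.25
tool_pos: [0.6136, -0.2441, 0.092]
ee_rot: [3.024, 0.849, 0.003]
wrist_force: [-0.8, 4.4, 13.6]
opening: 0.0139
grip_force: 59.8
```

It is firm both downward and along the slope, at the predicted height. Release, then back off.

Call:
arm_command(targets=[{"offset":[0,0,-2],"twist":0},{"offset":[0,0,0],"twist":0},{"offset":[0,0,0],"twist":0},{"offset":[0,0,0],"twist":0},{"offset":[0,0,0],"twist":0}], fingers=0.1)

```text
time_s: 23.75
tool_pos: [0.6117, -0.2444, 0.0901]
ee_rot: [-3.024, -0.848, 0.002]
wrist_force: [0.4, -0.6, -0.3]
opening: 0.0382
grip_force: 0.0
```

Call:
arm_command(targets=[{"offset":[5,0,-9],"twist":0},{"offset":[10,0,-18],"twist":0},{"offset":[20,0,-36],"twist":0},{"offset":[30,0,-40],"twist":0},{"offset":[45,0,-10],"twist":0}])

```text
time_s: 24.25
tool_pos: [0.7093, -0.1888, 0.2118]
ee_rot: [3.02, 0.844, 0.012]
wrist_force: [0.7, -1.5, 1.0]
opening: 0.0383
grip_force: 0.0
```

Call:
arm_command(targets=[{"offset":[45,0,0],"twist":0},{"offset":[30,0,0],"twist":0},{"offset":[0,0,0],"twist":0}])

```text
time_s: 24.55
tool_pos: [0.7735, -0.1448, 0.2041]
ee_rot: [-3.023, -0.854, -0.004]
wrist_force: [-0.7, -0.4, 0.2]
opening: 0.0385
grip_force: 0.0
```

Run:
```python
from h import *
go()
a=cv2.imread("pics/scene0.png")[175:245,250:310]
s=cv2.cvtColor(imaging.get_image("scene"),cv2.COLOR_RGB2BGR);cv2.imwrite("pics/s9.png",s)
t=cv2.cvtColor(imaging.get_image("top"),cv2.COLOR_RGB2BGR);cv2.imwrite("pics/t9.png",t)
b=s[175:245,250:310]
for g in(a,b):
    print()
    for row in g.max(2)[4:66:2]:print(''.join('#' if v>170 else('+' if v>115 else('-' if v>85 else '.')) for v in row))
d=cv2.phaseCorrelate(np.float32(a[:,:,1][18:62,5:50]),np.float32(b[:,:,1][18:62,5:50]));print(d)
```

```text
t 24.55 tcp [ 0.7735 -0.1448  0.2041] yhead -58.4 z [ 0.002  0.001 -1.   ] F [-0.7 -0.4  0.2] open 0.0385 j [-0.22  0.49  1.35  0.    1.31  0.8 ]

+###++++++++########-..................................-++++
+#+++++++++++#######+..................................-++++
++++++++++++++######+-.................................-+###
++++--+++++++########-.................................-+###
+--.-++++++##########+.....+++++----...................-+###
...-+++++##########+--...-+#########+++---.............-+###
..-++++###########+---..-++###++++++++#####+++---.......-+##
.-+++##############+--+++--+++++++++++++++++#####+-.....-+##
+++####################+--+++++++++++++++++++++++++....-+++#
+#####################+--++++++---+++++++++++++++++---+++++#
#####################+---++++++++--++++++++++++++++--+++++##
####################+--------++++-.-+++++++++++++------++###
###################+---+++++++++---.---++++++++++++++--+####
##################++-++++#+++++--++++++------+++++++++######
#################+++++++++++++--+++++++++++---+++###########
################++++#++++++++--+++++++
[... 2191 characters left out ...]
+++++++++###################
##########++++++++#+++++-+++++#+#+++++++####################
#########++++++++++++---+++++####++++-+#####################
#######++++++++++------++#+++###+++--+++####################
######++++++++++----..-++#++++++++--++######################
#####++++++-..--+-....-+++++++++---++#######################
#####+######++-.......---++++++---+#########################
################+++--......------+##########################
#######################+++--...-+#########################++
########+++++################+-+########################++++
#######+++++++++++++##########+#######################++++++
((2.132135071659544, -0.0927918619338648), 0.844620159290455)
```

Against the first picture, the rack sits about 2.6 px (up to 9 mm) uphill of where the finished one was, so it may not be home yet. I'll regrip and slide it down to the stop.

Run:
```python
from h import *
q=np.array([.6122,-.2442,.092]);d=np.array([.8545,.5194,0])
go(q+.06*d+[0,0,.105],q+[0,0,.0]+.03*d+[0,0,.052],q)
```

```text
t 24.65 tcp [ 0.7705 -0.1475  0.2037] yhead -58.6 z [-0.001 -0.    -1.   ] F [ 0.4 -0.9 -0.8] open 0.0382 j [-0.22  0.48  1.35 -0.    1.31  0.8 ]
to [ 0.6635 -0.213   0.197 ] off (after twist) [-1.255e+02  1.000e-01  6.800e+00]
to [ 0.6378 -0.2286  0.144 ] off (after twist) [-30.   -0.1  53. ]
to [ 0.6122 -0.2442  0.092 ] off (after twist) [-30.   -0.1  52. ]
```

Call:
arm_command(targets=[{"offset":[-42,0,2],"twist":0},{"offset":[-42,0,2],"twist":0},{"offset":[-42,0,2],"twist":0},{"offset":[-15,0,26],"twist":0},{"offset":[-15,0,26],"twist":0}])

```text
time_s: 25.15
tool_pos: [0.6354, -0.2316, 0.1475]
ee_rot: [3.024, 0.844, 0.004]
wrist_force: [1.3, 0.2, 0.3]
opening: 0.0383
grip_force: 0.0
```

Call:
arm_command(targets=[{"offset":[-10,0,17],"twist":0},{"offset":[-10,0,17],"twist":0},{"offset":[-5,0,9],"twist":0},{"offset":[0,0,0],"twist":0},{"offset":[0,0,0],"twist":0}])

```text
time_s: 25.65
tool_pos: [0.6159, -0.2428, 0.1038]
ee_rot: [3.024, 0.848, 0.001]
wrist_force: [0.8, -0.4, 0.4]
opening: 0.0386
grip_force: 0.0
```

Run:
```python
from h import *
go([.6122,-.2442,.092])
```

```text
t 25.65 tcp [ 0.6159 -0.2428  0.1038] yhead -58.7 z [ 0.001 -0.    -1.   ] F [ 0.8 -0.4  0.4] open 0.0386 j [-0.41  0.34  1.75  0.    1.06  0.61]
to [ 0.6122 -0.2442  0.092 ] off (after twist) [-3.9 -0.7 11.8]
```

Call:
arm_command(targets=[{"offset":[-2,0,6],"twist":0},{"offset":[-1,0,5],"twist":0},{"offset":[0,0,0],"twist":0}])

```text
time_s: 25.95
tool_pos: [0.6128, -0.2436, 0.0912]
ee_rot: [-3.024, -0.849, 0.001]
wrist_force: [0.0, 0.5, -0.4]
opening: 0.0384
grip_force: 0.0
```

Call:
arm_command(targets=[{"offset":[0,0,0],"twist":0},{"offset":[0,0,0],"twist":0},{"offset":[0,0,0],"twist":0},{"offset":[0,0,0],"twist":0}], fingers=1)

```text
time_s: 26.35
tool_pos: [0.6137, -0.2439, 0.0921]
ee_rot: [3.024, 0.849, 0.001]
wrist_force: [1.3, 0.2, -0.3]
opening: 0.014
grip_force: 59.5
```

Call:
arm_command(targets=[{"offset":[1.8,0,1],"twist":0},{"offset":[1.8,0,1],"twist":0}])

```text
time_s: 26.55
tool_pos: [0.6164, -0.2423, 0.0902]
ee_rot: [3.024, 0.849, 0.0]
wrist_force: [-0.2, -1.0, 0.4]
opening: 0.0139
grip_force: 59.7
```

Call:
arm_command(targets=[{"offset":[1.8,0,1],"twist":0},{"offset":[0,0,0],"twist":0}])

```text
time_s: 26.75
tool_pos: [0.6182, -0.2411, 0.089]
ee_rot: [3.024, 0.849, 0.001]
wrist_force: [0.0, -0.1, 0.4]
opening: 0.0139
grip_force: 59.7
```

Call:
arm_command(targets=[{"offset":[1.8,0,1],"twist":0},{"offset":[0,0,0],"twist":0}])

```text
time_s: 26.95
tool_pos: [0.6197, -0.2402, 0.088]
ee_rot: [3.024, 0.849, 0.001]
wrist_force: [1.2, 0.1, 1.5]
opening: 0.0134
grip_force: 59.8
```

Call:
arm_command(targets=[{"offset":[1.8,0,1],"twist":0},{"offset":[0,0,0],"twist":0}])

```text
time_s: 27.15
tool_pos: [0.6209, -0.2395, 0.0872]
ee_rot: [3.024, 0.849, -0.0]
wrist_force: [-1.4, -1.2, 2.7]
opening: 0.0138
grip_force: 60.0
```

Call:
arm_command(targets=[{"offset":[1.8,0,1],"twist":0},{"offset":[0,0,0],"twist":0}])

```text
time_s: 27.35
tool_pos: [0.6212, -0.2393, 0.0872]
ee_rot: [3.024, 0.849, -0.004]
wrist_force: [-7.4, -2.0, 10.2]
opening: 0.014
grip_force: 60.7
```

That slid about 10 mm and met the stop. Release, withdraw and compare.

Call:
arm_command(targets=[{"offset":[-1,0,-1],"twist":0},{"offset":[0,0,0],"twist":0},{"offset":[0,0,0],"twist":0},{"offset":[0,0,0],"twist":0},{"offset":[0,0,0],"twist":0}], fingers=0.1)

```text
time_s: 27.85
tool_pos: [0.6214, -0.2386, 0.0865]
ee_rot: [-3.024, -0.849, 0.001]
wrist_force: [-0.4, 0.1, 0.0]
opening: 0.0384
grip_force: 0.0
```

Call:
arm_command(targets=[{"offset":[5,0,-9],"twist":0},{"offset":[10,0,-18],"twist":0},{"offset":[20,0,-36],"twist":0},{"offset":[30,0,-40],"twist":0},{"offset":[45,0,-20],"twist":0}], fingers=0.1)

```text
time_s: 28.35
tool_pos: [0.7174, -0.1827, 0.216]
ee_rot: [3.022, 0.845, 0.008]
wrist_force: [0.4, -0.9, 0.8]
opening: 0.0384
grip_force: 0.0
```

Call:
arm_command(targets=[{"offset":[45,0,-20],"twist":0},{"offset":[30,0,-20],"twist":0},{"offset":[0,0,0],"twist":0}], fingers=1)

```text
time_s: 28.65
tool_pos: [0.7845, -0.1393, 0.2548]
ee_rot: [3.021, 0.854, 0.013]
wrist_force: [0.2, -0.6, 0.3]
opening: -0.0002
grip_force: 0.0
```

Run:
```python
from h import *
go()
a=cv2.imread("pics/scene0.png")[175:245,250:310]
s=cv2.cvtColor(imaging.get_image("scene"),cv2.COLOR_RGB2BGR);cv2.imwrite("pics/s10.png",s)
cv2.imwrite("pics/t10.png",cv2.cvtColor(imaging.get_image("top"),cv2.COLOR_RGB2BGR))
b=s[175:245,250:310]
for row in b.max(2)[4:66:2]:print(''.join('#' if v>170 else('+' if v>115 else('-' if v>85 else '.')) for v in row))
```

```text
t 28.65 tcp [ 0.7845 -0.1393  0.2548] yhead -58.4 z [ 0.009 -0.    -1.   ] F [ 0.2 -0.6  0.3] open -0.0002 j [-0.21  0.48  1.27  0.    1.39  0.81]
####++++++++########+..................................-++++
##++++++++++########+..................................-++++
-.-++++++++++#######+-.................................-+###
--.-+-++++++#########+.......-.........................-+###
....-+++++###########+....-++++++----..................-+###
...-++++###########++-...-+#########++++----......-....-+###
..-+++############++--..-++####+++++#######++++---.....--+##
.-++###############++-+++--+#++++++++++++#########-.....-+##
++#####################+--+#+++++++++++++#+++####++-...-++##
######################+--++++++++-++++++++++++##+++---++++##
#####################+--+++++++++++++++++++++++++++-+++++###
####################+--++----+++++--+++++++++++++++---+++###
###################+--+++++++++++--..-+++++++++++++++-++####
##################+++++++#++++++--++++++-----+++++##++######
#################++++++++#+++++--++++++++++++-++############
################++++++++++++++--++++++
[... 237 characters left out ...]
+##+#++++++##################
###########++++++++++++++-++++++##+++++++###################
##########++++++++++++++-++##+++++#+++++####################
#########++++++##++++++-++++#+++#++++++#####################
#######+++++++++++----.-++++#++++++--++#####################
######+++++++++++-----+++++##+++++--+++#####################
#####+++++-++++----.-++++++++++++--++#######################
#####+####++++++-...-+++++++++++--++########################
###############+++-----++++++++--+##########################
#####################+++++------+########################+++
#######++++++###############++-+########################++++
#######+++++++++++++##########+######################+++++++
```

The low end now shows as it did in the first picture, so the rack is home. Next the hood: rise over it, come down behind it and swing it over. First the trajectory numbers.

```bash
cat >> h.py <<'E'
U=np.array([np.cos(BY),np.sin(BY),0]);Z=np.array([0,0,1.])
def hoodp(deg,L=.15,clear=0):
    f=np.radians(deg-30);h=np.array([.0895*.866-.03*.5,.068+.0895*.5+.03*.866])
    p=h+L*np.array([-np.cos(f),np.sin(f)])+(.038+clear)*np.array([np.sin(f),np.cos(f)])
    return p+[.011*np.clip((deg-30)/20,-1,1),0]
def loc(p): d=np.array(p)-[BAY[0],BAY[1],0];return np.array([d@U,d[2]])*1e3
E
python3 - <<'E'
from h import *
s=r.observe();print("now h,v",loc(s["tool_pos"]).round(1))
q=None
for d in(107,95,85,75,65,55,45,35,25,15,10,5,0):
    p=hoodp(d)*1e3;print(d,p.round(1),"step tool x,z",None if q is None else ((q-p)).round(1));q=p
E
```

```text
now h,v [-249.3  250.8]
107 [ 76.8 293.4] step tool x,z None
95 [ 44.6 290.7] step tool x,z [32.2  2.7]
85 [ 18.6 283.4] step tool x,z [26.   7.3]
75 [ -5.7 271.7] step tool x,z [24.3 11.7]
65 [-27.6 255.9] step tool x,z [21.9 15.8]
55 [-46.4 236.6] step tool x,z [18.8 19.3]
45 [-64.3 214.3] step tool x,z [17.9 22.3]
35 [-80.9 189.7] step tool x,z [16.6 24.6]
25 [-93.  163.5] step tool x,z [12.1 26.1]
15 [-100.5  136.6] step tool x,z [ 7.5 26.9]
10 [-102.4  123.1] step tool x,z [ 2.  13.5]
5 [-100.5  109.8] step tool x,z [-1.9 13.4]
0 [-97.4  96.6] step tool x,z [-3.1 13.1]
```

Call:
arm_command(targets=[{"offset":[0,0,-50],"twist":0},{"offset":[0,0,-50],"twist":0},{"offset":[0,0,-50],"twist":0},{"offset":[0,0,-20],"twist":0},{"offset":[-10,0,0],"twist":0}])

```text
time_s: 29.25
tool_pos: [0.7713, -0.1486, 0.4251]
ee_rot: [3.022, 0.847, 0.01]
wrist_force: [-0.3, -0.7, -0.2]
opening: 0.0004
grip_force: 0.0
```

Call:
arm_command(targets=[{"offset":[-42,0,0],"twist":0},{"offset":[-42,0,0],"twist":0},{"offset":[-42,0,0],"twist":0},{"offset":[-42,0,0],"twist":0},{"offset":[-42,0,0],"twist":0}])

```text
time_s: 29.75
tool_pos: [0.5878, -0.2581, 0.4165]
ee_rot: [-3.022, -0.846, 0.007]
wrist_force: [-1.0, -0.3, 0.1]
opening: -0.0001
grip_force: 0.0
```

Call:
arm_command(targets=[{"offset":[-42,0,0],"twist":0},{"offset":[-42,0,0],"twist":0},{"offset":[-42,0,0],"twist":0},{"offset":[0,0,0],"twist":0},{"offset":[0,0,0],"twist":0}])

```text
time_s: 30.25
tool_pos: [0.4816, -0.323, 0.4177]
ee_rot: [-3.024, -0.843, 0.003]
wrist_force: [0.3, 0.7, 0.3]
opening: -0.0
grip_force: 0.0
```

Run:
```python
from h import *
go([*(BAY+.10*U)[:2],.42],[*(BAY+.10*U)[:2],.293],yaw=BY+np.pi/2);print(loc(r.observe()["tool_pos"]))
```

```text
t 30.25 tcp [ 0.4816 -0.323   0.4177] yhead -58.8 z [-0.002  0.002 -1.   ] F [0.3 0.7 0.3] open -0.0 j [-0.63  0.03  1.53  0.    1.59  0.39]
twist -0.1
to [ 0.4827 -0.3249  0.42  ] off (after twist) [-0.1  2.2 -2.3]
to [ 0.4827 -0.3249  0.293 ] off (after twist) [1.00e-01 4.00e-01 1.27e+02]
[ 99.93296798 417.74387506]
```

Call:
arm_command(targets=[{"offset":[0,1,35],"twist":0},{"offset":[0,1,30],"twist":0},{"offset":[0,0,20],"twist":0},{"offset":[0,0,10],"twist":0}])

```text
time_s: 30.65
tool_pos: [0.4841, -0.3225, 0.3203]
ee_rot: [-3.019, -0.849, 0.006]
wrist_force: [-0.1, 0.0, -0.3]
opening: -0.0001
grip_force: 0.0
```

Call:
arm_command(targets=[{"offset":[0,0,12],"twist":0},{"offset":[0,0,12],"twist":0},{"offset":[0,0,5],"twist":0}])

```text
time_s: 30.95
tool_pos: [0.485, -0.324, 0.2948]
ee_rot: [-3.024, -0.849, 0.001]
wrist_force: [0.5, 0.5, 0.1]
opening: 0.0001
grip_force: 0.0
```

Call:
arm_command(targets=[{"offset":[10,0,0],"twist":0},{"offset":[7,0,0],"twist":0},{"offset":[5,0,0],"twist":0}])

```text
time_s: 31.25
tool_pos: [0.5052, -0.3126, 0.297]
ee_rot: [3.023, 0.849, 0.002]
wrist_force: [-0.1, -0.2, -0.1]
opening: 0.0001
grip_force: 0.0
```

Call:
arm_command(targets=[{"offset":[7,0,1],"twist":0},{"offset":[8,0,1],"twist":0}])

```text
time_s: 31.45
tool_pos: [0.5174, -0.3053, 0.2952]
ee_rot: [3.023, 0.848, 0.001]
wrist_force: [-1.6, -0.6, 2.9]
opening: 0.0001
grip_force: 1.4
```

Call:
arm_command(targets=[{"offset":[9,0,1],"twist":0},{"offset":[9,0,2],"twist":0},{"offset":[9,0,2],"twist":0}])

```text
time_s: 31.75
tool_pos: [0.5407, -0.2907, 0.289]
ee_rot: [3.024, 0.849, 0.001]
wrist_force: [-0.6, -1.7, 4.2]
opening: 0.0
grip_force: 1.2
```

Call:
arm_command(targets=[{"offset":[9,0,3],"twist":0},{"offset":[9,0,3],"twist":0},{"offset":[8,0,3],"twist":0}])

```text
time_s: 32.05
tool_pos: [0.5627, -0.2769, 0.2794]
ee_rot: [-3.024, -0.849, -0.0]
wrist_force: [-0.7, -1.0, 1.5]
opening: 0.0002
grip_force: 1.0
```

Run:
```python
from h import *
go();print(loc(r.observe()["tool_pos"]))
```

```text
t 32.05 tcp [ 0.5627 -0.2769  0.2794] yhead -58.6 z [ 0.  0. -1.] F [-0.7 -1.   1.5] open 0.0002 j [-0.5   0.15  1.65  0.    1.35  0.53]
[  6.70873703 279.40455611]
```

On the hood's arc at about 80°. Continue round it.

Call:
arm_command(targets=[{"offset":[12,0,7],"twist":0},{"offset":[11,0,7],"twist":0},{"offset":[11,0,8],"twist":0},{"offset":[10,0,9],"twist":0},{"offset":[9,0,10],"twist":0}])

```text
time_s: 32.55
tool_pos: [0.608, -0.2491, 0.2378]
ee_rot: [-3.024, -0.849, 0.0]
wrist_force: [0.1, 0.0, 2.1]
opening: -0.0004
grip_force: 0.7
```

Call:
arm_command(targets=[{"offset":[9,0,11],"twist":0},{"offset":[9,0,11],"twist":0},{"offset":[8,0,12],"twist":0},{"offset":[8,0,12],"twist":0}])

```text
time_s: 32.95
tool_pos: [0.6363, -0.2318, 0.1912]
ee_rot: [-3.024, -0.849, 0.002]
wrist_force: [-0.4, -0.3, 0.8]
opening: 0.0
grip_force: 0.3
```

Run:
```python
from h import *
go();print(loc(r.observe()["tool_pos"]))
```

```text
t 32.95 tcp [ 0.6363 -0.2318  0.1912] yhead -58.6 z [-0.001  0.    -1.   ] F [-0.4 -0.3  0.8] open 0.0 j [-0.39  0.29  1.64 -0.    1.22  0.64]
[-79.57240987 191.24585514]
```

Call:
arm_command(targets=[{"offset":[6,0,13],"twist":0},{"offset":[6,0,13],"twist":0},{"offset":[4,0,13],"twist":0},{"offset":[3,0,13],"twist":0},{"offset":[2,0,10],"twist":0}])

```text
time_s: 33.45
tool_pos: [0.6539, -0.221, 0.1293]
ee_rot: [-3.024, -0.849, 0.001]
wrist_force: [-0.6, 0.1, 0.3]
opening: 0.0001
grip_force: 0.2
```

Call:
arm_command(targets=[{"offset":[0,0,6],"twist":0},{"offset":[0,0,6],"twist":0}])

```text
time_s: 33.65
tool_pos: [0.6541, -0.2213, 0.1184]
ee_rot: [-3.025, -0.849, 0.0]
wrist_force: [-0.2, 0.8, 1.1]
opening: 0.0001
grip_force: 0.2
```

Call:
arm_command(targets=[{"offset":[-1,0,4],"twist":0},{"offset":[-1,0,3],"twist":0}])

```text
time_s: 33.85
tool_pos: [0.6526, -0.2225, 0.112]
ee_rot: [3.025, 0.849, 0.001]
wrist_force: [-0.1, 0.9, -0.6]
opening: -0.0001
grip_force: 0.3
```

Run:
```python
from h import *
go();print(loc(r.observe()["tool_pos"]))
```

```text
t 33.85 tcp [ 0.6526 -0.2225  0.112 ] yhead -58.7 z [ 0.001 -0.    -1.   ] F [-0.1  0.9 -0.6] open -0.0001 j [-0.36  0.38  1.68  0.    1.09  0.66]
[-98.37846272 111.98637166]
```

Call:
arm_command(targets=[{"offset":[-0.5,0,2.5],"twist":0},{"offset":[-0.5,0,2.5],"twist":0}])

```text
time_s: 34.05
tool_pos: [0.6518, -0.223, 0.1072]
ee_rot: [3.024, 0.848, 0.001]
wrist_force: [0.3, 0.4, -0.4]
opening: -0.0
grip_force: 0.3
```

Call:
arm_command(targets=[{"offset":[-0.5,0,2.5],"twist":0},{"offset":[-0.5,0,2],"twist":0}])

```text
time_s: 34.25
tool_pos: [0.6513, -0.2234, 0.1032]
ee_rot: [3.024, 0.849, 0.002]
wrist_force: [-0.3, 0.8, 6.2]
opening: 0.0
grip_force: 2.8
```

Call:
arm_command(targets=[{"offset":[-0.5,0,2],"twist":0},{"offset":[0,0,1],"twist":0}])

```text
time_s: 34.45
tool_pos: [0.6508, -0.2237, 0.1007]
ee_rot: [3.024, 0.849, 0.002]
wrist_force: [-1.1, 1.2, 4.9]
opening: -0.0001
grip_force: 2.3
```

Call:
arm_command(targets=[{"offset":[0,0,1.5],"twist":0},{"offset":[0,0,0],"twist":0}])

```text
time_s: 34.65
tool_pos: [0.6504, -0.2239, 0.0982]
ee_rot: [3.024, 0.849, 0.0]
wrist_force: [0.3, 0.1, 1.0]
opening: 0.0001
grip_force: 0.5
```

Call:
arm_command(targets=[{"offset":[0,0,2],"twist":0},{"offset":[0,0,0],"twist":0}])

```text
time_s: 34.85
tool_pos: [0.6497, -0.2235, 0.0949]
ee_rot: [-3.024, -0.849, 0.002]
wrist_force: [-0.4, -0.3, 0.2]
opening: 0.0004
grip_force: 0.0
```

Call:
arm_command(targets=[{"offset":[0,0,2],"twist":0},{"offset":[0,0,0],"twist":0}])

```text
time_s: 35.05
tool_pos: [0.65, -0.2235, 0.0932]
ee_rot: [-3.024, -0.849, 0.001]
wrist_force: [-0.3, 0.3, -0.5]
opening: 0.0
grip_force: 0.0
```

It snapped away under the finger. Touch once more to confirm the hard stop, then retreat.

Call:
arm_command(targets=[{"offset":[0,0,2],"twist":0},{"offset":[0,0,1],"twist":0}])

```text
time_s: 35.25
tool_pos: [0.6509, -0.2237, 0.0922]
ee_rot: [3.024, 0.849, 0.001]
wrist_force: [-2.4, 1.5, 9.2]
opening: 0.0002
grip_force: 3.4
```

Call:
arm_command(targets=[{"offset":[0,0,1.5],"twist":0},{"offset":[0,0,0],"twist":0}])

```text
time_s: 35.45
tool_pos: [0.6515, -0.2237, 0.0919]
ee_rot: [3.024, 0.849, 0.004]
wrist_force: [-2.3, 1.8, 8.9]
opening: 0.0001
grip_force: 3.8
```

Call:
arm_command(targets=[{"offset":[0,0,-20],"twist":0},{"offset":[0,0,-40],"twist":0},{"offset":[20,0,-50],"twist":0},{"offset":[40,0,-40],"twist":0},{"offset":[40,0,0],"twist":0}])

```text
time_s: 35.95
tool_pos: [0.7346, -0.1762, 0.2408]
ee_rot: [3.018, 0.844, 0.018]
wrist_force: [0.2, 0.1, 1.4]
opening: 0.0
grip_force: 0.0
```

Call:
arm_command(targets=[{"offset":[40,0,0],"twist":0},{"offset":[0,0,0],"twist":0},{"offset":[0,0,0],"twist":0}])

```text
time_s: 36.25
tool_pos: [0.7648, -0.1531, 0.2299]
ee_rot: [-3.024, -0.851, 0.003]
wrist_force: [0.3, -0.4, 0.1]
opening: 0.0002
grip_force: 0.0
```

Run:
```python
from h import *
go()
t=imaging.get_image("top");s=imaging.get_image("scene");cv2.imwrite("pics/t11.png",t[:,:,::-1]);cv2.imwrite("pics/s11.png",s[:,:,::-1])
# rack in tray: dark blob inside the bright tray, in a picture with the arm away (t6)
o=t[190:265,245:303].max(2)
for row in o[6:70:3]:print(''.join('#' if v>190 else('+' if v>130 else '.') for v in row))
# hood outline if shut, against scene picture: mean brightness just inside/outside of the top face
R=bayR(BY);h=bay(.0895,0,.03)
f=np.array([h+R@np.array([x,y,.038]) for x,y in((-.17,-.06),(-.17,.06),(0,.06),(0,-.06))]);print("hood face px",proj("scene",f).round(0).tolist())
for row in s[165:260,235:330].max(2)[::3]:print(''.join('#' if v>170 else('+' if v>115 else('-' if v>85 else '.')) for v in row))
```

```text
t 36.25 tcp [ 0.7648 -0.1531  0.2299] yhead -58.6 z [-0.002  0.    -1.   ] F [ 0.3 -0.4  0.1] open 0.0002 j [-0.23  0.46  1.33 -0.    1.35  0.79]
..........................................................
..........############################+++++++++++++.......
.........+##+######################################.......
.........+##+###+.........++++.....++.++++#########.......
.........+##+###..++++++.+++++....++...+..+########.......
.........#######.....++++++++....++++++++.+#######+.......
.........##+###+...++..++++++...+..++++++.+#######........
........+##+###+..++++++.++++..+.+++..++..+#######........
........+##+###++..++++++++++....++++++..++#######........
........###+###+..++++++.++++..++.++++++.++#######........
........#######.++++++++++++.....++++.++.+#######+........
........##+###+....+++++++++...+++++++++.+#######+........
.......+##+###+..+++.+++++++..+++.++++++.+#######.........
.......+##+###+++.+++++.++++...++++.+++.++#######.........
.......###+###....++++++++++..++.+++++..++#######.........
.......#######++++++++++###+.....++++++.+#######+.........
......+##+
[... 2793 characters left out ...]
###+++++++++++++++++++......
++##+########++++####+++++++++++++++####+++--..+##################++++++++++++++++++++.........
-+++++####++++++#######+++++++++--++##########################+++++####++++++++++++............
........--+++++++##############+++########################++##########++++++++++-..............
................-+++++++++++++++####################################+++++++++-.................
.........................-+++++++++++++++#########################++++++++-....................
...................................-+++++++++++######+##########++++++++-......................
...........................................--+++++######+++++++++++++-.........................
```

The hood is shut at the expected outline, and the finished rack lies flat in the tray. I'm handing in.

```bash
python3 -c "
from workcell import r
print(r.sign_off())"
```

```text
the job is handed in; nothing more can be done
None
```

The job is handed in: by the arm's forces and camera checks, the finished rack is flat in the tray, the next rack is home against the stop, and the hood is snapped shut; the lever was not measured, and the sign-off gave no verdict.

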